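# Spent cell: out of the sprung test cradle, through the used-cell tin flap

### The job

The battery in the test cradle is spent. Swing the cradle's sprung hold-down arm up past its hold-open point so that it stays up by itself, take the battery out, and post it through the sprung flap of the used-cell tin: hold the flap open with the battery and the fingers, let go only when it is well inside, and let the flap swing shut. Leave the arm up for the next battery, do not shove the tin along the bench, and leave the other battery, the solder spool, the multimeter and the screwdriver where they lie.

Things in the scene. Friction and masses are not known exactly. Their poses are not given: they have to be found in the camera images.
- tester: Cell test cradle fixed to the worktop: grey base 142 x 92 x 18 mm. Origin on the worktop under the middle of the held cell; x along the cell to the clamp hinge at the rear (the front is turned to the robot's right), y left, z up. A black V rail, 16 mm wide, carries the cell; beside it is free space down to the base top. Rear housing from x = 49 mm on, 48 mm high, hinge cheeks to 75 mm.
- cradle (a point): Middle of the cradle: where the centre of a seated cell lies, 48 mm above the worktop; axes as the tester's. Brass end contacts, 12 mm wide with tops 48 mm above the worktop, stand 30 mm before and behind it.
- clamp (a joint): Hold-down arm's angle, rad: 0 down on the cell, 1.15 at its upper stop. An over-centre spring strut presses it down (about 3 N at the bar); past the hold-open point, well beyond half way and to be felt, the force turns over and drives it up to the stop, where it stays. Let go before that, it snaps down. Open, it leans over the rear half of the cradle.
- clamp_hinge (a point): Hinge axis of the hold-down arm on the cradle's mid plane, parallel to the tester's y: 52 mm behind the cradle's middle, 66.5 mm above the worktop.
- bar (a point): Middle of the cross-bar (T handle) at the arm's free end, 90 mm from the hinge axis, parallel to the tester's y. 12 mm thick, reaching 34 mm to each side; the arm is 12 mm wide, so 8 to 34 mm on each side are free to pinch from above or hook from below. Arm down: 38 mm before the cradle's middle, 66.5 mm high. Arm open: 15 mm behind it, 149 mm high.
- cell_center (a point): Centre of the spent cell: a round battery 50 mm long, 17 mm thick, about 25 g, lying in the cradle under the hold-down arm. Its length is along this point's y axis, which is the tester's x while it lies there.
- tin: Used-cell tin: closed grey sheet-steel box loose on the worktop, 150 x 150 x 150 mm (handle on top to 161 mm), 1.8 kg. Origin mid-underside; x from its front (turned to the robot's right) to its back, z up. Front upright to 70 mm, then leaning back 35 degrees from upright to the top; the throat is in that leaning face. Empty inside: past the sill a cell falls to the floor, 7 mm above the worktop.
- throat (a point): Centre of the throat in the tin's leaning face, 51.5 mm before the tin's middle, 104 mm high, axes as the tin's. Throat 110 mm wide (y), 66 mm long up the slope: its sill is 19 mm nearer the front and 27 mm lower than this point, its upper edge 19 mm farther back and 27 mm higher.
- flap (a joint): Angle of the bare metal flap that closes the throat from inside, rad: 0 shut, 1.9 fully in. It hangs from its upper edge and swings inward and up when pushed; a spring (1 to 3 N at its middle) drives it shut and pinches or throws back a part let go before it is past the flap.
- flap_hinge (a point): Middle of the flap's hinge line at the upper edge of the throat, parallel to the tin's y; the flap reaches 70 mm down from it.
- fresh_cell: A second battery of the same size (50 x 17 mm) lying on the worktop beside the cradle; to be left alone. Origin at its underside.
- spool: Spool of solder, 58 mm wide, 36 mm high, at the back between cradle and tin; to be left alone. Origin under its middle. Near it a black rack post (front face 0.67 m ahead of the base, 0.09 to 0.16 m to the right) rises to a rack shelf, whose front edge is at the same distance, 0.47 m above the worktop.
- meter: Hand-held multimeter, 144 x 80 x 42 mm, on the worktop to the robot's left; to be left alone. Origin under its middle.
- driver: Screwdriver, 157 mm long, on the worktop to the robot's left; to be left alone. Origin under its middle.

How it is judged (in metres and radians):
On the way, in this order (a step that is already met when the one before it is completed fails the run):
1. the hold-down arm stands open by itself, the hand away from its bar, and the cell still lies in the cradle (value of joint clamp above 1.05 rad and distance between the grasp point and bar above 0.04 m and distance between cell_center and cradle below 0.012 m), for 0.2 s.
2. the cell is lifted clear of the cradle (distance between cell_center and cradle above 0.05 m), for 0.1 s.
3. the flap is held open with the cell in the throat (value of joint flap above 0.5 rad and distance between cell_center and throat below 0.06 m), for 0.1 s.
At the end, for the whole second after the job is handed in: The spent cell lies inside the tin, down on its floor (its centre less than 60 mm above the worktop); the flap is shut (within 0.06 rad); the hold-down arm stands open at its stop (more than 1.05 rad); the tin stands upright within 30 mm of where it was (x of cell_center in the frame of tin between -0.073 and 0.073 m and y of cell_center in the frame of tin between -0.073 and 0.073 m and z of cell_center in the frame of tin between 0 and 0.06 m and value of joint flap below 0.06 rad and value of joint clamp above 1.05 rad and distance of tin from where it was at the start of the episode below 0.03 m and angle between tin's own z axis and vertical below 0.05 rad); the robot touches nothing.
It fails at once if the tin is shoved more than 40 mm (distance of tin from where it was at the start of the episode above 0.04 m).
It fails at once if a bystander (the other battery, spool, multimeter or screwdriver) is moved more than 30 mm (distance of any of fresh_cell, spool, meter, driver from where it was at the start of the episode above 0.03 m).
It also fails if it takes over 67 s, if anything falls off the work surface, if the arm or the gripper's body presses on something with over 40 N, if the wrist force passes 120 N, or if a joint passes its speed limit or range.

### The arm

A 7-joint arm with a two-finger parallel gripper is mounted at the origin on a cart in front of the work surface, level with it; the furniture and walls round the work are solid. World frame = base frame: x ahead of the robot, y to its left, z up, the work surface at z = 0. Lengths are in mm, angles in rad, forces in N, time in s.
With the tool pointing down it reaches from about 425 to 1025 mm from the base axis. Payload 9.4 kg.
Tool frame: the origin (TCP) lies at the very end of the fingers, on their centre line; the grasp point (between the pads) lies 19 mm behind it; x points along the fingers, y is the direction in which the jaws open and shut, and the axes are right-handed (so a half turn about x gives the same grasp; the last joint's range is limited). The gripper opens to 85 mm and grips with 20 to 120 N. Pads are 22 mm wide; open, the fingers measure 114 mm over their backs; the gripper's body (76 mm by 85 mm) begins 54 mm behind the grasp point. The pads swing forward as they close: fully open they stand 13 mm farther back than shut.
Start: joints at [1.169, 0.599, -0.003, 1.599, 0.002, 0.943, -0.08], TCP at [231.352, -687.096, 231.275] pointing down, gripper open.
Joint ranges: [-2.57, 2.57], [-0.35, 1.97], [-1.29, 1.29], [0.11, 2.56], [-1.05, 4.19], [0.11, 1.86], [-2.63, 2.63]. Speed limits (rad/s): [2.22, 2.22, 3.01, 3.01, 3.14, 3.14, 3.14].

### API

Orientations are given as a rotation vector (axis times angle).
In Python, from plant import r, cams gives the robot as it stands. The module is installed in compiled form; this text tells all that it offers.
- The arm moves only by the tool step_arm, never from a script. Its argument "motion" is one flat list of numbers, 6 for each row, row after row: the shift along the tool's x, y, z in cm, then the turn, a rotation vector about the tool's x, y, z in degrees. A call has 1 to 20 rows; each row shifts and turns the commanded pose from where the row before left it, along the tool's axes as they then stand; what a row does not reach is not made up. A row lasts 1/10 s, in which the tool goes at most 50 mm and 8.59 degrees, less where a joint would pass 70% of its speed; a pose out of reach is approached as far as the arm can. A call with a gripper value outside its range is refused whole. "gripper" is the opening, from -1 (shut) to 1 (fully open), set as the call begins (left out, the last holds). The fingers move at their own pace and stop on an object; "grip_force" is the grip in N (left out, the last holds). Time passes only in rows, so rows that do not move let the fingers close. It gives the time, the measured TCP pose, the force and the opening at its end, in the units of the state.
- r.observe(): the state, without advancing time (a new reading comes with each control period).
- cams.read_camera(name): name is "side" or "top"; returns the picture (480x640x3 uint8, red, green, blue); there is no depth.
- cams.camera_model(name): a dict with "fx", "fy", "cx", "cy" (pixels), "camera_from_world" (4x4, takes a point from world to camera coordinates). Camera axes: x right, y down, z forward; pixel columns grow to the right and rows downward; lengths in mm; the calibration is good to about 2 mm. A picture is of the moment at which its call begins. camera_model takes no time and is no camera call.
- r.sign_off(): hands the job in, once; it reports no verdict.
The state is a dict: "clock": time; "joints": joint angles; "joint_velocities": joint speeds; "tau": joint torques, N m; "tool_pos": TCP position; "ee_rot": TCP orientation; "contact_force": force on the tool from outside, world axes, zero at the start; "ft_torque": the same for the moment, N m; "grip_width": finger opening in mm.
Only numpy, scipy, OpenCV 4.12 (cv2) and the standard library are available. Lean on these libraries where they do the work, as an engineer would, in place of code of your own. Each camera call takes 0.05 s, during which the arm holds its last target.

## Working session

There is one attempt and no reset: what is moved stays moved. The work goes in short steps, Python scripts to look and compute and a tool call to move; the robot and the scene stay as the last step left them, time stands still between calls to the robot, and variables do not carry over. Pictures are saved under pics/ and viewed, and the job is handed in when it is done.

Besides the shell and the picture viewer there is one more tool, called after "Emit:" in YAML: its name, and indented under it one key for each argument. step_arm: Moves the arm, as the interface text tells. Its arguments: {"type":"object","properties":{"motion":{"type":"array","items":{"type":"number"}},"gripper":{"type":"number"},"grip_force":{"type":"number"}},"required":["motion"]}

```bash
mkdir -p pics; ls; python3 - <<'E'
from plant import r,cams
import cv2,numpy as np
print(r.observe())
for n in ("side","top"):
    im=cams.read_camera(n); cv2.imwrite(f"pics/{n}0.png",im[:,:,::-1])
    m=cams.camera_model(n); print(n,m["fx"],m["fy"],m["cx"],m["cy"]); print(np.round(m["camera_from_world"],4).tolist())
E
```

```text
pics
{'clock': 0.0, 'joints': array([ 1.1693048 ,  0.60015191, -0.002542  ,  1.60016572,  0.0017963 ,
        0.94290667, -0.07978409]), 'joint_velocities': array([ 6.52077968e-05, -7.05460275e-04,  8.89986991e-04,  3.06309351e-05,
        5.16853565e-04, -6.74439004e-04,  2.06941285e-04]), 'tau': array([-1.04176623e-03, -7.76462245e+01,  1.56411611e+00, -2.58013219e+01,
        1.22737588e-02,  9.05951456e-03, -3.06861079e-05]), 'tool_pos': array([ 231.17964957, -686.63014235,  230.38483014]), 'ee_rot': array([ 2.04591507,  0.33697977, -2.04675836]), 'contact_force': array([-0.0683453 ,  0.29267301, -0.0939874 ]), 'ft_torque': array([-0.03390355, -0.0071322 ,  0.01329833]), 'grip_width': 85.21748719856801}
side 514.3880453601406 514.3880453601406 320.75149088856057 239.44865151488332
[[-0.9176, -0.3968, 0.0232, 539.7191], [-0.2288, 0.4796, -0.8471, 174.5364], [0.325, -0.7827, -0.5309, 1115.569], [0.0, 0.0, 0.0, 1.0]]
top 569.9223256362229 569.9223256362229 319.8510354089629 235.32533251299157
[[0.0561, -0.9984, -0.0018, 39.8296], [-0.9779, -0.0546, -0.2017, 552.8931], [0.2013, 0.0131, -0.9794, 1261.1084], [0.0, 0.0, 0.0, 1.0]]
```

View pics/side0.png

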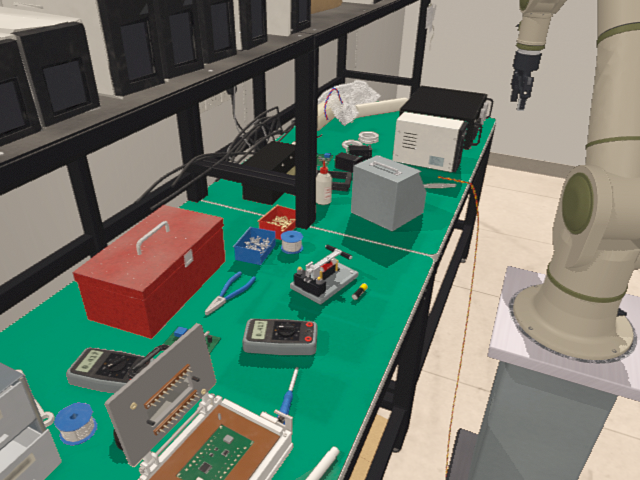

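View pics/top0.png

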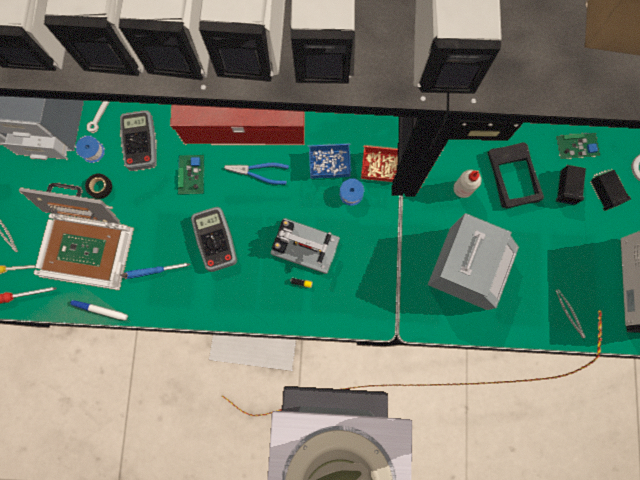

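The top view shows the cradle near (305,245) and the tin near (475,262). The fresh cell is at (300,284) and the spool at (351,190). I'll zoom in on them.

```bash
python3 - <<'E'
import cv2
t=cv2.imread("pics/top0.png"); s=cv2.imread("pics/side0.png")
cv2.imwrite("pics/zt1.png",cv2.resize(t[205:295,260:350],None,fx=6.6,fy=6.6,interpolation=cv2.INTER_CUBIC))
cv2.imwrite("pics/zs1.png",cv2.resize(s[235:310,280:380],None,fx=8,fy=8,interpolation=cv2.INTER_CUBIC))
cv2.imwrite("pics/zt2.png",cv2.resize(t[205:315,420:530],None,fx=5.4,fy=5.4,interpolation=cv2.INTER_CUBIC))
cv2.imwrite("pics/zs2.png",cv2.resize(s[145:235,340:435],None,fx=6.6,fy=6.6,interpolation=cv2.INTER_CUBIC))
E
```

```text
(no output)
```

View pics/zt1.png

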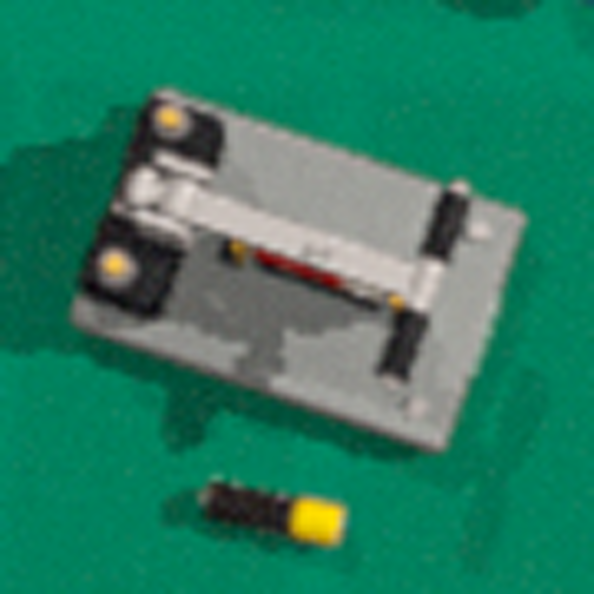

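View pics/zs1.png

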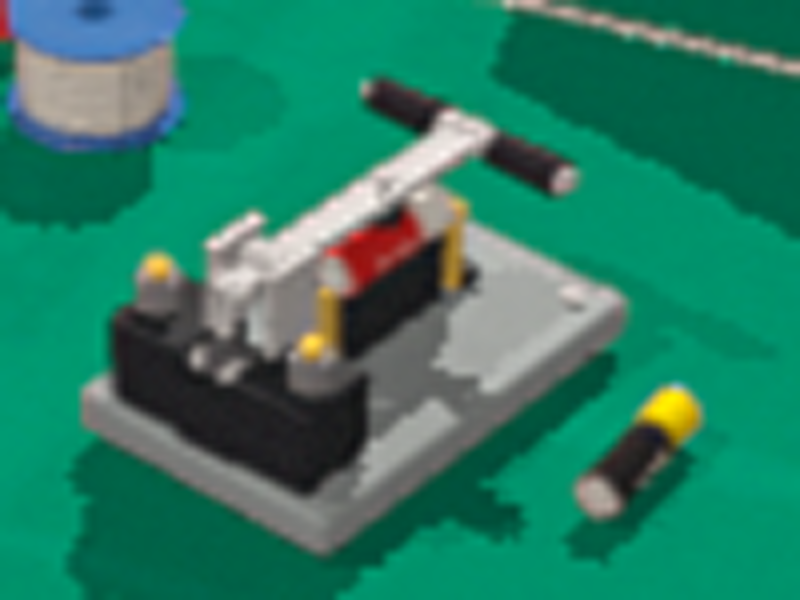

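View pics/zt2.png

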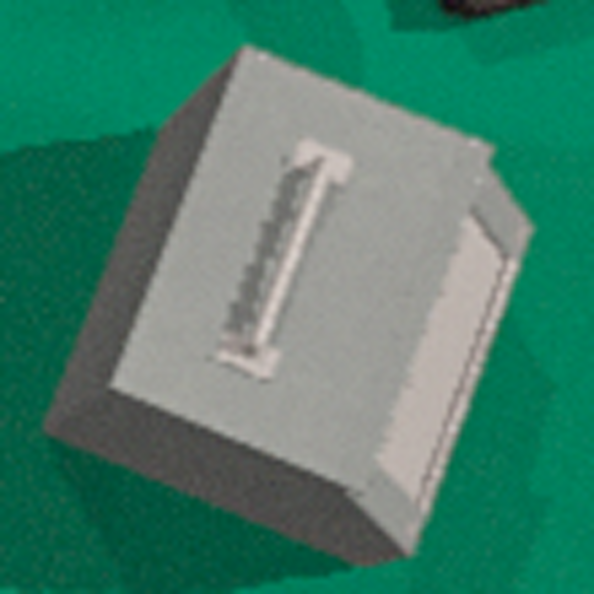

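View pics/zs2.png

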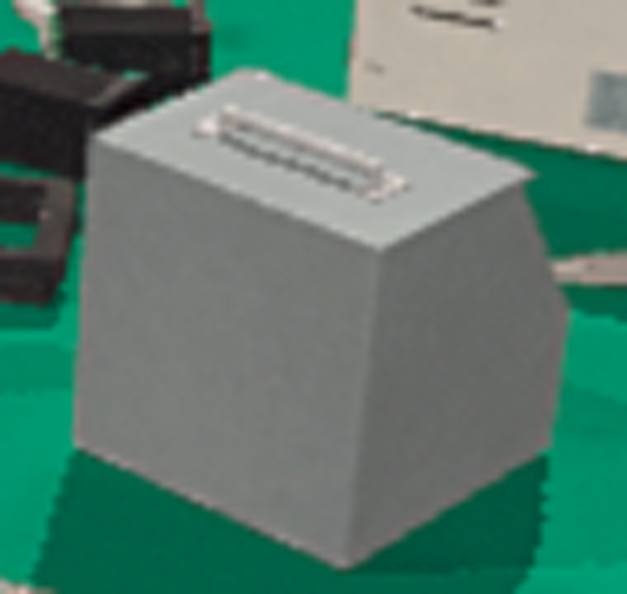

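```bash
cat > h.py <<'E'
import numpy as np
from plant import r,cams
M={n:cams.camera_model(n) for n in("side","top")}
def ray(n,u,v):
    m=M[n];T=np.array(m["camera_from_world"]);R=T[:3,:3];c=-R.T@T[:3,3]
    d=R.T@np.array([(u-m["cx"])/m["fx"],(v-m["cy"])/m["fy"],1]);return c,d/np.linalg.norm(d)
def onz(n,u,v,z):
    c,d=ray(n,u,v);return c+d*(z-c[2])/d[2]
def tri(a,b):
    A=np.zeros((3,3));y=np.zeros(3)
    for n,(u,v) in(("top",a),("side",b)):
        c,d=ray(n,u,v);P=np.eye(3)-np.outer(d,d);A+=P;y+=P@c
    return np.linalg.solve(A,y)
def proj(n,p):
    m=M[n];q=np.array(m["camera_from_world"])@np.append(p,1);return m["fx"]*q[0]/q[2]+m["cx"],m["fy"]*q[1]/q[2]+m["cy"]
E
python3 - <<'E'
from h import *
np.set_printoptions(precision=1,suppress=True)
t=lambda x,y:(x/6.6+260,y/6.6+205); s=lambda x,y:(x/8+280,y/8+235)
t2=lambda x,y:(x/5.4+420,y/5.4+205); s2=lambda x,y:(x/6.6+340,y/6.6+145)
b1=onz("top",*t(460,188),66.5);b2=onz("top",*t(393,375),66.5)
print("bar z",b1,b2,np.linalg.norm(b1-b2))
B1=tri(t(460,188),s(370,90));B2=tri(t(393,375),s(567,178));print("bar tri",B1,B2,np.linalg.norm(B1-B2),(B1+B2)/2)
d=(b1-b2);print("ang y-axis",np.degrees(np.arctan2(d[1],d[0])))
C=[onz("top",*t(*p),18) for p in((158,90),(525,212),(445,447),(75,320))]
C=np.array(C);print("base",C,np.mean(C,0));
for i in range(4):
    e=C[(i+1)%4]-C[i];print(np.linalg.norm(e),np.degrees(np.arctan2(e[1],e[0])))
K=np.array([onz("top",*t2(*p),150) for p in((248,45),(492,150),(350,490),(110,385))]);print("tin",K)
for i in range(4):
    e=K[(i+1)%4]-K[i];print(np.linalg.norm(e),np.degrees(np.arctan2(e[1],e[0])))
# tri tin top: TL top view=far-left; side
print(tri(t2(248,45),s2(95,140)),tri(t2(110,385),s2(380,248)), tri(t2(350,490),s2(533,178)))
F=[onz("top",*t2(*p),70) for p in((533,230),(412,553))];print("front fold",F,np.linalg.norm(F[0]-F[1]))
print("fresh",onz("top",*t(207,497),8),onz("top",*t(345,525),8))
E
```

```text
bar z [553.3  48.2  66.5] [486.3  67.8  66.5] 69.75657115566923
bar tri [554.2  48.3  64.5] [485.7  67.6  64.9] 71.08077778825026 [520.   58.   64.7]
ang y-axis -16.287175051231305
base [[593.6 159.4  18. ]
 [555.9  24.2  18. ]
 [469.1  48.4  18. ]
 [507.5 183.3  18. ]] [531.6 103.8  18. ]
140.34679584190988 -105.57911316343
90.12847680330907 164.406888559674
140.19340906031093 74.11425572792957
89.37830099638306 -15.493613625549232
tin [[ 596.6 -242.9  150. ]
 [ 559.  -339.8  150. ]
 [ 420.7 -283.2  150. ]
 [ 456.5 -189.6  150. ]]
103.9362347850489 -111.19578138626773
149.423569975114 157.7551249455479
100.21156015912712 69.03808550345326
149.81082898928224 -20.817265246254532
[ 596.8 -244.   146.1] [ 456.8 -189.8  149.2] [ 420.  -283.8  148.2]
front fold [array([ 543.8, -382.9,   70. ]), array([ 405.2, -331.2,   70. ])] 147.90484169621428
fresh [447.8 132.4   8. ] [440.5  82.5   8. ]
```

```bash
cat >> h.py <<'E'
from scipy.spatial.transform import Rotation as Ro
def U(deg): return np.array([np.cos(np.radians(deg)),np.sin(np.radians(deg)),0.])
TX,TY=U(74.2),U(164.2); CR=np.array([530.3,94.6,48.])
KX,KY=U(69.),U(159.); TIN=np.array([500.5,-286.6,0]); THR=TIN-51.5*KX+np.array([0,0,104.])
Z=np.array([0,0,1.])
def mk(a,y):
    a=a/np.linalg.norm(a); y=y-a*(a@y); y/=np.linalg.norm(y); return np.stack([a,y,np.cross(a,y)],1)
def tilt(ex,deg): t=np.radians(deg); return np.sin(t)*ex-np.cos(t)*Z
def delta(tp,tR,p=None,R=None):
    o=r.observe()
    if p is None: p=o["tool_pos"]
    if R is None: R=Ro.from_rotvec(o["ee_rot"]).as_matrix()
    rv=np.degrees(Ro.from_matrix(R.T@tR).as_rotvec())
    print("turn(deg,tool)",rv.round(2),np.linalg.norm(rv).round(1),"rows",np.ceil(np.linalg.norm(rv)/8.5))
    print("shift cm in new frame",(tR.T@(tp-p)/10).round(2),"in old",(R.T@(tp-p)/10).round(2),np.linalg.norm(tp-p).round(0))
E
python3 - <<'E'
from h import *
np.set_printoptions(precision=3,suppress=True)
print(Ro.from_rotvec(r.observe()["ee_rot"]).as_matrix())
a=tilt(KX,55)
for y in(KY,-KY): delta(THR-120*a,mk(a,y))
for y in(TX,-TX): delta(CR-38*TX+21*TY+Z*(47-48+80),mk(-Z,y))
E
```

```text
[[-0.001  0.319 -0.948]
 [ 0.001 -0.948 -0.319]
 [-1.    -0.001  0.   ]]
turn(deg,tool) [117.57 -28.7  -61.16] 135.6 rows 16.0
shift cm in new frame [ 29.54 -10.8   13.64] in old [  5.79 -17.78 -28.74] 343.0
turn(deg,tool) [-46.39  51.27 -24.06] 73.2 rows 9.0
shift cm in new frame [ 29.54  10.8  -13.64] in old [  5.79 -17.78 -28.74] 343.0
turn(deg,tool) [-145.59   -0.1     0.04] 145.6 rows 18.0
shift cm in new frame [10.35 79.52  5.4 ] in old [ 10.43 -62.54 -49.4 ] 804.0
turn(deg,tool) [34.41  0.03  0.07] 34.4 rows 5.0
shift cm in new frame [ 10.35 -79.52  -5.4 ] in old [ 10.43 -62.54 -49.4 ] 804.0
```

Emit:
step_arm:
  motion: [0,0,0,-5.15,5.7,-2.67,0,0,0,-5.15,5.7,-2.67,0,0,0,-5.15,5.7,-2.67,0,0,0,-5.15,5.7,-2.67,0,0,0,-5.15,5.7,-2.67,0,0,0,-5.15,5.7,-2.67,0,0,0,-5.15,5.7,-2.67,0,0,0,-5.15,5.7,-2.67,0,0,0,-5.15,5.7,-2.67,3.6,1.35,-1.7,0,0,0,3.6,1.35,-1.7,0,0,0,3.6,1.35,-1.7,0,0,0,3.6,1.35,-1.7,0,0,0,3.6,1.35,-1.7,0,0,0,3.6,1.35,-1.7,0,0,0,3.6,1.35,-1.7,0,0,0,3.6,1.35,-1.7,0,0,0,0,0,0,0,0,0]

```text
clock: 1.9
tool_pos: [448.3, -426.5, 177.9]
ee_rot: [2.228, 1.543, -0.697]
contact_force: [0.2, 0.5, 0.3]
grip_width: 85.1
```

```bash
python3 - <<'E'
from h import *
print(r.observe()["joints"].round(2))
a=tilt(KX,55)
delta(THR-120*a,mk(a,-KY))
E
```

```text
[ 1.38  0.94 -0.65  1.59 -0.34  1.25  0.65]
turn(deg,tool) [ 0.3  -0.22  0.3 ] 0.5 rows 1.0
shift cm in new frame [ 0.25 -0.14  0.45] in old [ 0.25 -0.14  0.45] 5.0
```

```bash
python3 - <<'E'
from h import *
R=Ro.from_rotvec(r.observe()["ee_rot"]).as_matrix();print("up 15cm",(R.T@Z*15).round(2))
p=r.observe()["tool_pos"]+150*Z
G=CR-38*TX+21*TY
for s in(1,-1): delta(G+Z*(127-48),mk(-Z,s*TX),p=p)
E
```

```text
up 15cm [ -8.56   0.02 -12.32]
turn(deg,tool) [-86.59 -41.62 -45.36] 106.2 rows 13.0
shift cm in new frame [20.09 48.57 -8.39] in old [ 50.63 -12.44 -10.72] 532.0
turn(deg,tool) [ 78.05 -44.42  40.76] 98.6 rows 12.0
shift cm in new frame [ 20.09 -48.57   8.39] in old [ 50.63 -12.44 -10.72] 532.0
```

Emit:
step_arm:
  motion: [-2.14,0,-3.08,0,0,0,-2.14,0,-3.08,0,0,0,-2.14,0,-3.08,0,0,0,-2.14,0,-3.08,0,0,0,0,0,0,6.5,-3.7,3.4,0,0,0,6.5,-3.7,3.4,0,0,0,6.5,-3.7,3.4,0,0,0,6.5,-3.7,3.4,0,0,0,6.5,-3.7,3.4,0,0,0,6.5,-3.7,3.4,0,0,0,6.5,-3.7,3.4,0,0,0,6.5,-3.7,3.4,0,0,0,6.5,-3.7,3.4,0,0,0,6.5,-3.7,3.4,0,0,0,6.5,-3.7,3.4,0,0,0,6.5,-3.7,3.4,0,0,0,0,0,0]

```text
clock: 3.6
tool_pos: [447.9, -429.8, 327.3]
ee_rot: [-2.073, 0.298, 2.075]
contact_force: [1.2, 0.9, -0.2]
grip_width: 85.6
```

Emit:
step_arm:
  motion: [1,-4.4,0.76,0,0,0,1,-4.4,0.76,0,0,0,1,-4.4,0.76,0,0,0,1,-4.4,0.76,0,0,0,1,-4.4,0.76,0,0,0,1,-4.4,0.76,0,0,0,1,-4.4,0.76,0,0,0,1,-4.4,0.76,0,0,0,1,-4.4,0.76,0,0,0,1,-4.4,0.76,0,0,0,1,-4.4,0.76,0,0,0,0,0,0,0,0,0,0,0,0,0,0,0]
  gripper: -0.1

```text
clock: 4.9
tool_pos: [499.9, 55.2, 214.3]
ee_rot: [-2.072, 0.296, 2.075]
contact_force: [0.2, -0.1, -0.1]
grip_width: 38.7
```

```bash
python3 - <<'E'
from h import *
print(r.observe()["joints"].round(2))
G=CR-38*TX+21*TY
delta(G+Z*(127-48),mk(-Z,-TX))
import cv2
for n in("side","top"): 
    im=cams.read_camera(n); c=im[200:320,260:400] if n=="side" else im[190:310,240:380]
    cv2.imwrite(f"pics/{n}1.png",cv2.resize(c[:,:,::-1],None,fx=5,fy=5,interpolation=cv2.INTER_CUBIC))
E
```

```text
[-0.09  0.37 -0.18  2.11  0.11  0.68 -2.19]
turn(deg,tool) [-0.22  0.05 -0.25] 0.3 rows 1.0
shift cm in new frame [ 8.73 -0.81  0.25] in old [ 8.73 -0.85  0.24] 88.0
```

View images.

View pics/side1.png

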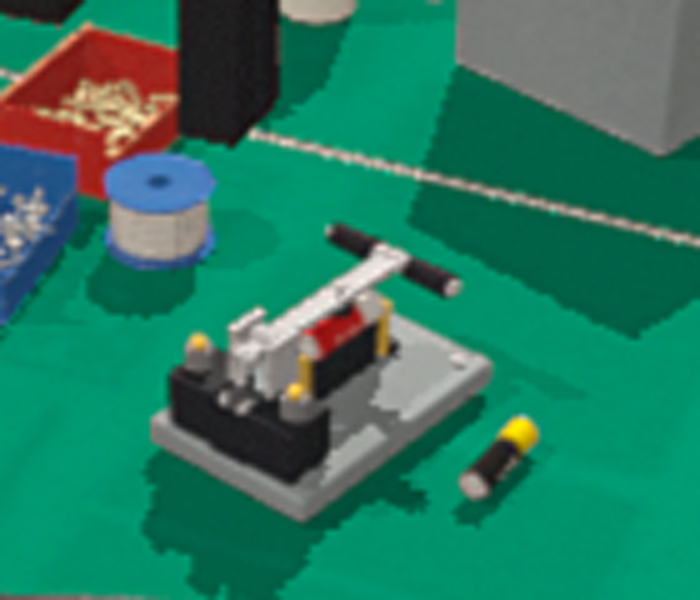

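View pics/top1.png

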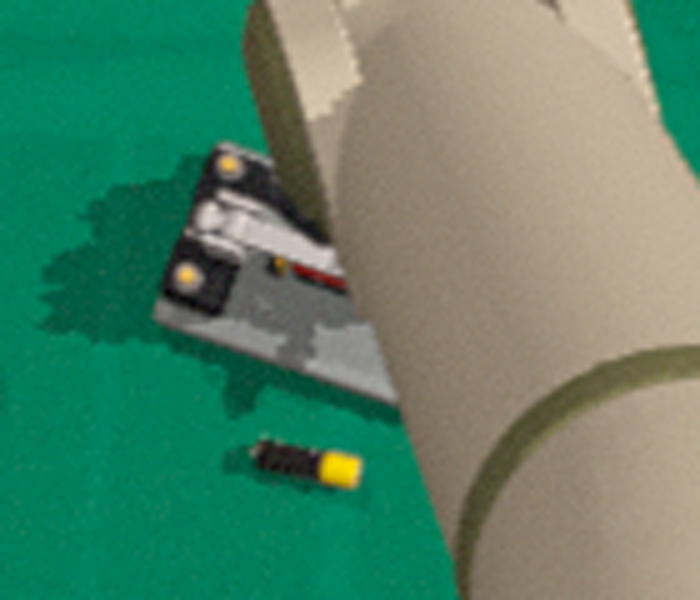

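Emit:
step_arm:
  motion: [2.5,-0.21,0.06,-0.2,0,-0.2,2.5,-0.2,0.06,0,0,0,2.5,-0.2,0.06,0,0,0,2.5,-0.2,0.06,0,0,0,0,0,0,0,0,0,0,0,0,0,0,0]

```text
clock: 5.6
tool_pos: [500.1, 62.0, 115.1]
ee_rot: [-2.071, 0.296, 2.072]
contact_force: [-0.3, -0.4, 0.6]
grip_width: 38.7
```

```bash
python3 - <<'E'
from h import *
G=CR-38*TX+21*TY
delta(G+Z*(47.5-48),mk(-Z,-TX))
import cv2
im=cams.read_camera("side"); c=im[200:320,260:400]
cv2.imwrite(f"pics/side2.png",cv2.resize(c[:,:,::-1],None,fx=5,fy=5,interpolation=cv2.INTER_CUBIC))
E
```

```text
turn(deg,tool) [-0.34  0.   -0.13] 0.4 rows 1.0
shift cm in new frame [ 6.76 -0.16  0.08] in old [ 6.76 -0.17  0.08] 68.0
```

View pics/side2.png

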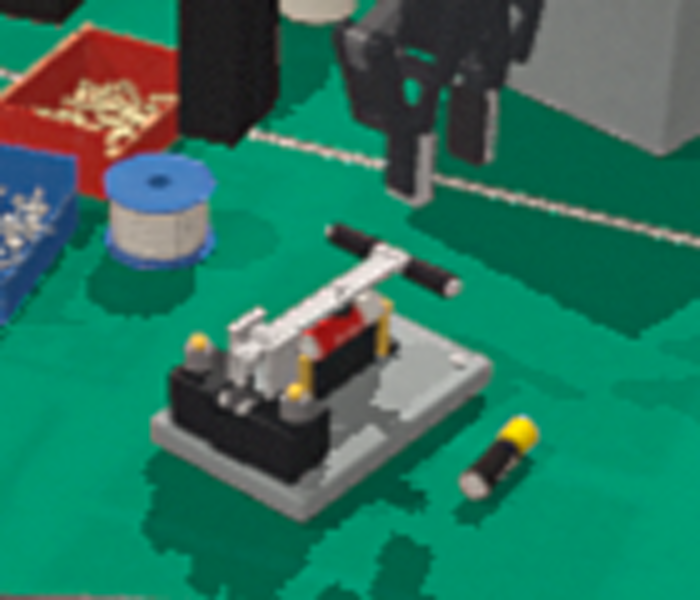

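The bar's free ends are at (340,232) and (450,287), and the fingers hang above the near half at about (445,170). That fits the measured position, so I'll go down and pinch.

Emit:
step_arm:
  motion: [1.7,-0.08,0.04,0,0,0,1.7,-0.08,0.04,0,0,0,1.7,0,0,0,0,0,1.6,0,0,0,0,0,0,0,0,0,0,0,0,0,0,0,0,0]

```text
clock: 6.25
tool_pos: [500.3, 64.8, 48.9]
ee_rot: [-2.073, 0.294, 2.07]
contact_force: [0.4, -0.0, 0.1]
grip_width: 38.5
```

Emit:
step_arm:
  motion: [0,0,0,0,0,0,0,0,0,0,0,0,0,0,0,0,0,0,0,0,0,0,0,0,0,0,0,0,0,0,0,0,0,0,0,0]
  gripper: -1
  grip_force: 25

```text
clock: 6.85
tool_pos: [501.3, 67.2, 48.9]
ee_rot: [-2.075, 0.289, 2.068]
contact_force: [1.5, 7.4, 2.3]
grip_width: 10.9
```

```bash
python3 - <<'E'
from h import *
print(r.observe())
import cv2
im=cams.read_camera("side"); c=im[200:320,260:400]
cv2.imwrite(f"pics/side3.png",cv2.resize(c[:,:,::-1],None,fx=5,fy=5,interpolation=cv2.INTER_CUBIC))
E
```

```text
{'clock': 6.85, 'joints': array([-0.18262134,  0.63946714, -0.09056795,  2.23451778,  0.20280397,
        0.27103746, -2.29983879]), 'joint_velocities': array([-0.00023753,  0.00058906, -0.00016064,  0.00093168,  0.0023009 ,
        0.00020776,  0.00013388]), 'tau': array([ 3.37013081e+00, -6.15187025e+01,  3.86638239e+00, -6.58902124e+00,
        5.16589992e-01,  1.04596205e+00,  2.08262005e-02]), 'tool_pos': array([501.2508813 ,  67.23377408,  48.94684903]), 'ee_rot': array([-2.07540587,  0.28856493,  2.06805861]), 'contact_force': array([1.50599046, 7.38221565, 2.26662576]), 'ft_torque': array([ 1.43493834, -0.11735672, -0.0059582 ]), 'grip_width': 10.892495839381706}
```

View pics/side3.png

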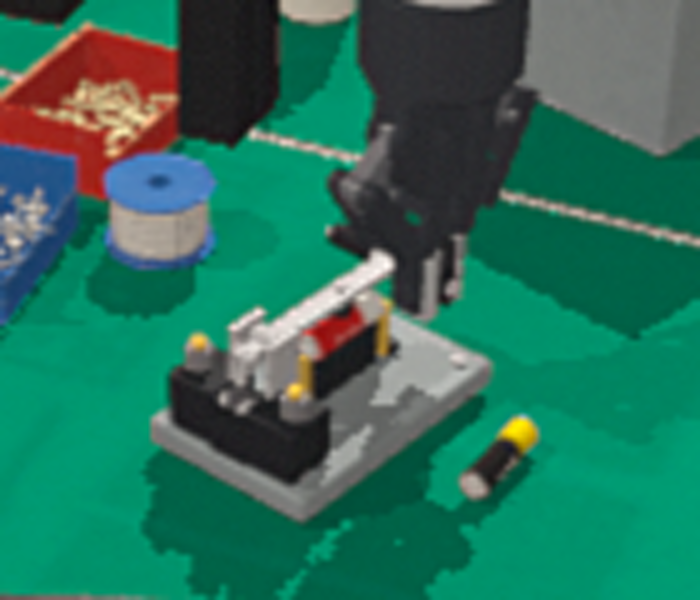

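Emit:
step_arm:
  motion: [-0.9,-0.24,0,0,0,0,-0.89,-0.13,0,0,0,0,-0.87,-0.22,0,0,0,0,-0.85,-0.31,0,0,0,0,-0.81,-0.39,0,0,0,0,-0.77,-0.47,0,0,0,0,0,0,0,0,0,0]

```text
clock: 7.6
tool_pos: [504.8, 80.4, 100.3]
ee_rot: [-2.073, 0.298, 2.071]
contact_force: [2.6, -7.1, 0.6]
grip_width: 11.0
```

Emit:
step_arm:
  motion: [-0.72,-0.54,0,0,0,0,-0.66,-0.61,0,0,0,0,-0.59,-0.68,0,0,0,0,-0.52,-0.73,0,0,0,0,-0.45,-0.78,0,0,0,0,0,0,0,0,0,0]

```text
clock: 8.2
tool_pos: [513.7, 110.8, 130.9]
ee_rot: [-2.073, 0.302, 2.071]
contact_force: [-3.6, -15.1, 25.3]
grip_width: 11.1
```

```bash
python3 - <<'E'
from h import *
import cv2
im=cams.read_camera("side"); c=im[200:320,260:400]
cv2.imwrite(f"pics/side4.png",cv2.resize(c[:,:,::-1],None,fx=5,fy=5,interpolation=cv2.INTER_CUBIC))
E
```

```text
(no output)
```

View pics/side4.png

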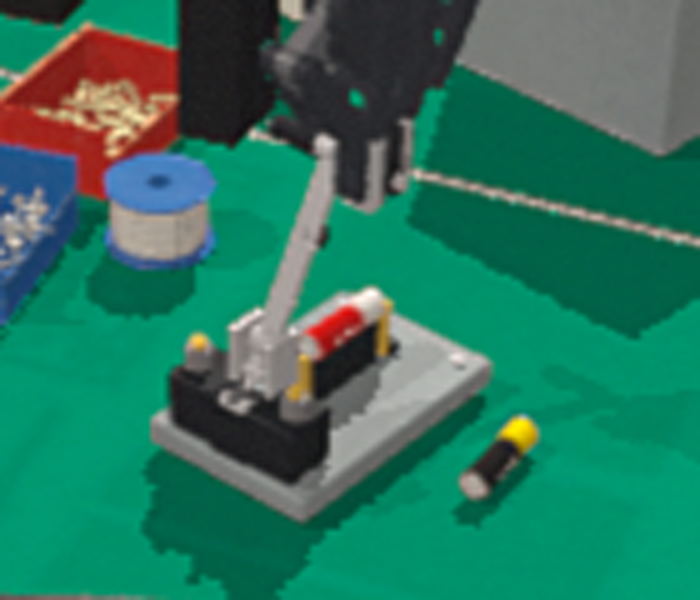

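Emit:
step_arm:
  motion: [0,0,0,0,0,0,0,0,0,0,0,0,0,0,0,0,0,0,0,0,0,0,0,0]
  gripper: -0.1

```text
clock: 8.65
tool_pos: [513.5, 114.4, 128.0]
ee_rot: [-2.072, 0.294, 2.073]
contact_force: [0.3, 0.0, 0.1]
grip_width: 38.6
```

```bash
python3 - <<'E'
from h import *
import cv2
im=cams.read_camera("side"); c=im[200:320,260:400]
cv2.imwrite(f"pics/side5.png",cv2.resize(c[:,:,::-1],None,fx=5,fy=5,interpolation=cv2.INTER_CUBIC))
E
```

```text
(no output)
```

View pics/side5.png

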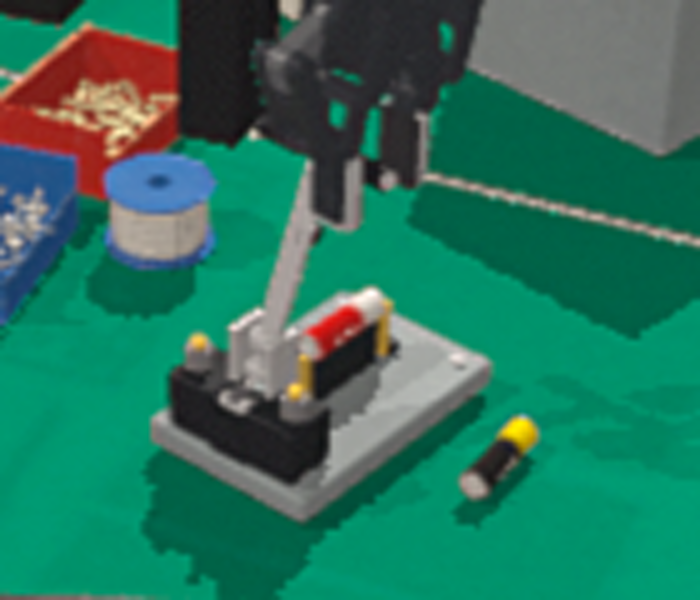

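The bar sits between the fingers with no force on them, and the arm holds itself up. I'll back off straight up, then towards the front.

Emit:
step_arm:
  motion: [-2,0,0,0,0,0,-3,0,0,0,0,0,-3,0,0,0,0,0,-4,0,0,0,0,0,0,4.5,0,0,0,0,0,4.5,0,0,0,0,0,4.5,0,0,0,0,0,4.5,0,0,0,0,0,0,0,0,0,0]

```text
clock: 9.6
tool_pos: [461.7, -64.1, 248.1]
ee_rot: [-2.067, 0.304, 2.07]
contact_force: [0.3, 0.2, -0.2]
grip_width: 38.5
```

```bash
python3 - <<'E'
from h import *
import cv2
for n in("side","top"): 
    im=cams.read_camera(n);cv2.imwrite(f"pics/{n}6f.png",im[:,:,::-1]); c=im[225:300,280:380] if n=="side" else im[205:280,255:355]
    cv2.imwrite(f"pics/{n}6.png",cv2.resize(c[:,:,::-1],None,fx=8,fy=8,interpolation=cv2.INTER_CUBIC))
print(r.observe()["joints"].round(2))
E
```

```text
[ 0.12  0.27 -0.14  2.14  0.06  0.73 -1.92]
```

View pics/side6.png

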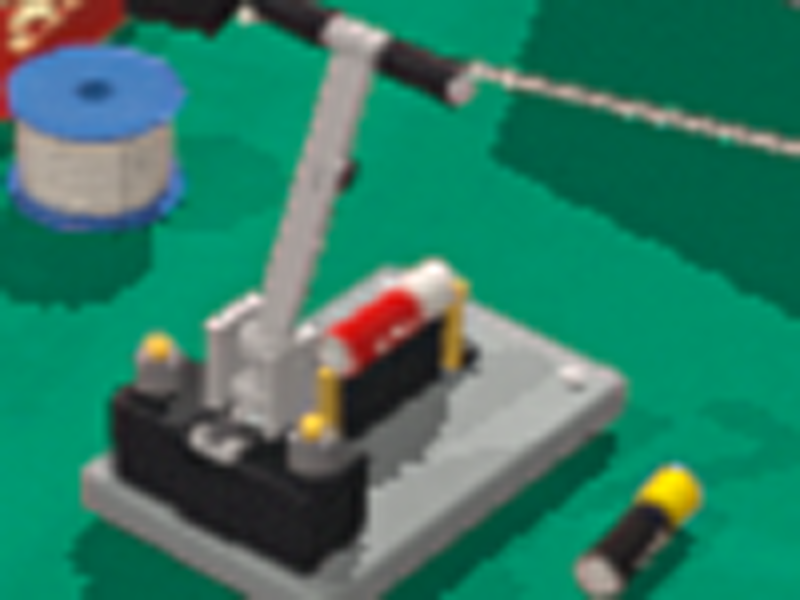

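View pics/top6.png

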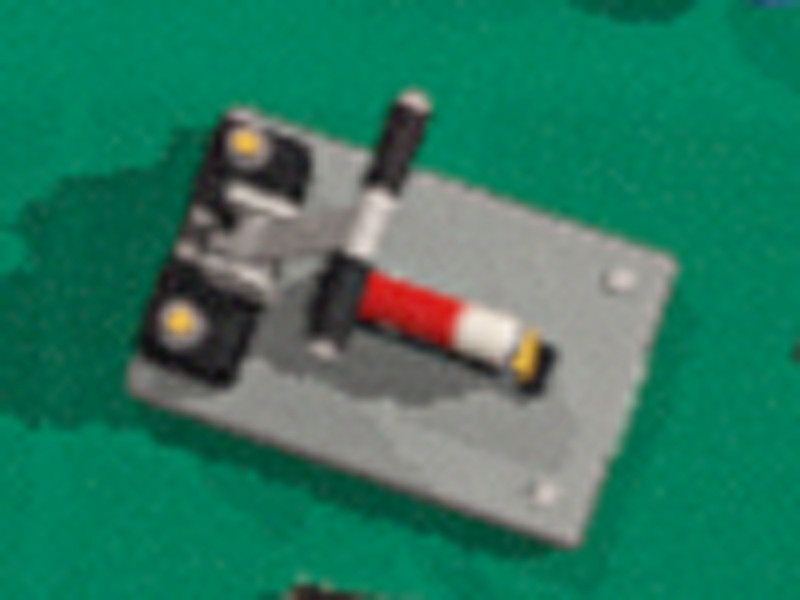

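```bash
python3 - <<'E'
from h import *
import cv2
np.set_printoptions(precision=1,suppress=True)
t=lambda x,y:(x/8+255,y/8+205)
im=cv2.imread("pics/top6f.png");hsv=cv2.cvtColor(im,cv2.COLOR_BGR2HSV)
red=(cv2.inRange(hsv,(0,120,60),(10,255,255))|cv2.inRange(hsv,(170,120,60),(180,255,255)))
m=np.zeros_like(red);m[230:260,290:330]=red[230:260,290:330]
n,l,st,ce=cv2.connectedComponentsWithStats(m);k=1+np.argmax(st[1:,4]);print(st[k],ce[k])
for nme,p in(("red c",ce[k]),("white mid",t(487,330)),("cell front end",t(517,339))):
    q=onz("top",*p,49);d=q-CR;print(nme,q,"tester x,y",d@TX,d@TY)
# bar
b=[onz("top",*t(*p),149) for p in((415,100),(325,348))];c=(b[0]+b[1])/2;d=c-CR;print("bar",b,d@TX,d@TY, np.degrees(np.arctan2(*(b[1]-b[0])[[1,0]])),np.linalg.norm(b[0]-b[1]))
C=np.array([onz("top",*t(*p),18) for p in((232,108),(677,260),(578,545),(130,388))]);print(C,C.mean(0),(C.mean(0)-CR)@TX,(C.mean(0)-CR)@TY)
E
```

```text
[299 239  14  10  78] [305.5 243.2]
red c [530.7 102.9  49. ] tester x,y 8.115065249198244 1.829793971961834
white mid [525.   78.5  49. ] tester x,y -16.89105020567211 0.7167349103758545
cell front end [522.9  69.7  49. ] tester x,y -25.965389136615187 0.39335733505676806
bar [array([568.4,  99.7, 149. ]), array([499.2, 119.5, 149. ])] 15.376211600421236 0.6930979036374167 163.99754054653445 72.0412124716622
[[594.  159.3  18. ]
 [555.   24.   18. ]
 [468.2  48.8  18. ]
 [507.5 183.5  18. ]] [531.2 103.9  18. ] 9.163111047744037 1.7002405339653763
```

```bash
cat >> h.py <<'E'
CR=CR+0.9*TY+1.0*TX
E
python3 - <<'E'
from h import *
a=tilt(TX,45);T=CR-4*TX+19*a
delta(T-100*a,mk(a,-TY))
delta(T,mk(a,-TY))
E
```

```text
turn(deg,tool) [-85.26  35.15 -35.41] 98.8 rows 12.0
shift cm in new frame [17.6   2.12  2.63] in old [ 14.28 -10.63  -2.04] 179.0
turn(deg,tool) [-85.26  35.15 -35.41] 98.8 rows 12.0
shift cm in new frame [27.6   2.12  2.63] in old [ 21.34 -17.71  -1.99] 278.0
```

Emit:
step_arm:
  motion: [0,0,0,-7.1,2.93,-2.95,0,0,0,-7.1,2.93,-2.95,0,0,0,-7.1,2.93,-2.95,0,0,0,-7.1,2.93,-2.95,0,0,0,-7.1,2.93,-2.95,0,0,0,-7.1,2.93,-2.95,0,0,0,-7.1,2.93,-2.95,0,0,0,-7.1,2.93,-2.95,0,0,0,-7.1,2.93,-2.95,0,0,0,-7.1,2.93,-2.95,0,0,0,-7.1,2.93,-2.95,0,0,0,-7.1,2.93,-2.95,3.5,0.42,0.53,0,0,0,3.5,0.42,0.53,0,0,0,3.5,0.42,0.53,0,0,0,3.5,0.42,0.53,0,0,0,3.5,0.42,0.53,0,0,0,0,0,0,0,0,0,0,0,0,0,0,0]
  gripper: 0.2

```text
clock: 11.6
tool_pos: [512.8, 34.8, 102.7]
ee_rot: [2.058, 1.5, -0.899]
contact_force: [-0.2, -0.1, -0.1]
grip_width: 51.2
```

```bash
python3 - <<'E'
from h import *
a=tilt(TX,45);T=CR-4*TX+19*a
delta(T,mk(a,-TY)); print(r.observe()["joints"].round(2))
import cv2
for n in("side","top"): 
    im=cams.read_camera(n); c=im[215:305,270:390] if n=="side" else im[205:295,255:375]
    cv2.imwrite(f"pics/{n}7.png",cv2.resize(c[:,:,::-1],None,fx=6,fy=6,interpolation=cv2.INTER_CUBIC))
E
```

```text
turn(deg,tool) [-3.    1.08 -0.79] 3.3 rows 1.0
shift cm in new frame [ 9.96 -0.04 -0.33] in old [ 9.95 -0.2  -0.51] 100.0
[ 0.89  0.91 -0.96  2.26 -0.37  0.18  0.23]
```

View pics/side7.png

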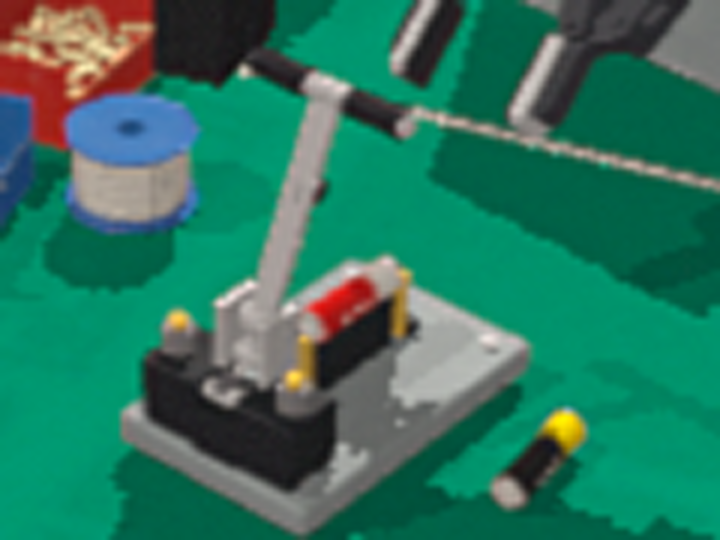

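View pics/top7.png

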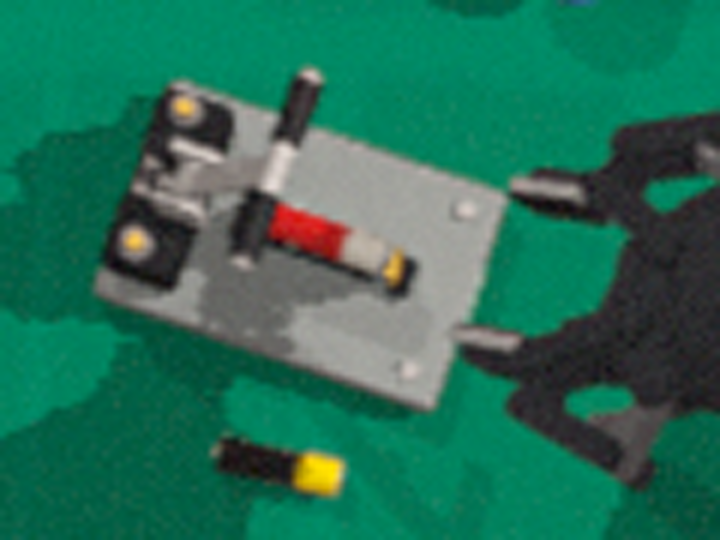

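Emit:
step_arm:
  motion: [1.6,-0.05,-0.2,-1.5,0.5,-0.4,1.6,-0.05,-0.2,-1.5,0.5,-0.4,1.6,0,0,0,0,0,0,0,0,0,0,0,0,0,0,0,0,0]

```text
clock: 12.2
tool_pos: [520.9, 63.9, 76.5]
ee_rot: [2.026, 1.532, -0.841]
contact_force: [-0.1, 0.1, -0.1]
grip_width: 51.3
```

```bash
python3 - <<'E'
from h import *
a=tilt(TX,45);T=CR-4*TX+19*a
delta(T,mk(a,-TY)); print(r.observe()["joints"].round(2))
E
```

```text
turn(deg,tool) [-0.04  0.07  0.01] 0.1 rows 1.0
shift cm in new frame [ 5.97 -0.02 -0.04] in old [ 5.97 -0.02 -0.05] 60.0
[ 0.82  0.96 -0.93  2.26 -0.57  0.11  0.48]
```

Emit:
step_arm:
  motion: [1.5,0,0,0,0,0,1.5,0,0,0,0,0,0,0,0,0,0,0,0,0,0,0,0,0]

```text
clock: 12.6
tool_pos: [525.6, 77.3, 63.1]
ee_rot: [2.025, 1.538, -0.841]
contact_force: [0.5, 0.3, 0.4]
grip_width: 51.5
```

```bash
python3 - <<'E'
from h import *
a=tilt(TX,45);T=CR-4*TX+19*a
delta(T,mk(a,-TY)); print(r.observe()["joints"].round(3))
E
```

```text
turn(deg,tool) [-0.05 -0.05  0.25] 0.3 rows 1.0
shift cm in new frame [ 4.02 -0.11  0.02] in old [ 4.02 -0.09  0.02] 40.0
[ 0.767  0.972 -0.884  2.26  -1.003  0.107  0.913]
```

```bash
python3 - <<'E'
from h import *
a=tilt(TX,27);T=CR-6*TX+18*a
delta(T-70*a,mk(a,-TY)); 
E
```

```text
turn(deg,tool) [-1.000e-02 -1.805e+01  2.600e-01] 18.1 rows 3.0
shift cm in new frame [-3.27 -0.11 -0.46] in old [-2.96 -0.12 -1.45] 33.0
```

Emit:
step_arm:
  motion: [-1,-0.04,-0.5,0,0,0,-1,-0.04,-0.5,0,0,0,-1,-0.04,-0.5,0,-3.6,0,0,0,0,0,-3.6,0,0,0,0,0,-3.6,0,0,0,0,0,-3.6,0,0,0,0,0,-3.6,0,0,0,0,0,0,0]

```text
clock: 13.4
tool_pos: [521.9, 69.6, 96.3]
ee_rot: [1.784, 1.361, -1.096]
contact_force: [0.4, 0.8, 0.3]
grip_width: 51.3
```

```bash
python3 - <<'E'
from h import *
a=tilt(TX,27);T=CR-6*TX+18*a
delta(T,mk(a,-TY)); print(r.observe()["joints"].round(3))
E
```

```text
turn(deg,tool) [0.36 0.06 0.26] 0.4 rows 1.0
shift cm in new frame [7.07 0.04 0.29] in old [7.07 0.07 0.28] 71.0
[ 0.325  0.635 -0.416  2.249 -0.902  0.269  0.601]
```

Emit:
step_arm:
  motion: [1.5,0,0.1,0,0,0,1.5,0,0.1,0,0,0,0,0,0,0,0,0]

```text
clock: 13.7
tool_pos: [524.1, 78.5, 65.9]
ee_rot: [1.792, 1.362, -1.101]
contact_force: [-1.0, 0.5, -0.5]
grip_width: 51.6
```

```bash
python3 - <<'E'
from h import *
a=tilt(TX,27);T=CR-6*TX+18*a
delta(T,mk(a,-TY)); print(r.observe()["joints"].round(3))
E
```

```text
turn(deg,tool) [-0.1  -0.14  0.37] 0.4 rows 1.0
shift cm in new frame [ 3.95  0.07 -0.27] in old [ 3.95  0.09 -0.26] 40.0
[ 0.357  0.711 -0.491  2.255 -0.941  0.177  0.641]
```

```bash
cat >> h.py <<'E'
def pick(th=27,psi=5,x=-6,d=11):
    R=Ro.from_rotvec(np.radians(psi)*TX).as_matrix()@mk(tilt(TX,th),-TY)
    return CR+x*TX+d*R[:,0],R
E
python3 - <<'E'
from h import *
delta(*pick())
E
```

```text
turn(deg,tool) [ 2.17 -0.14 -4.09] 4.6 rows 1.0
shift cm in new frame [ 3.23  0.22 -0.28] in old [ 3.24  0.   -0.27] 33.0
```

Emit:
step_arm:
  motion: [0,0.1,-0.1,1.1,0,-2,0.6,0.1,-0.18,1.1,0,-2,1.2,0,0,0,0,0,0,0,0,0,0,0]

```text
clock: 14.1
tool_pos: [528.3, 88.5, 51.9]
ee_rot: [1.783, 1.421, -1.171]
contact_force: [-0.0, -1.3, 0.1]
grip_width: 51.4
```

```bash
python3 - <<'E'
from h import *
delta(*pick()); print(r.observe()["joints"].round(3),r.observe()["contact_force"])
E
```

```text
turn(deg,tool) [ 0.01 -0.09 -0.14] 0.2 rows 1.0
shift cm in new frame [ 1.52 -0.04  0.05] in old [ 1.52 -0.04  0.05] 15.0
[ 0.271  0.732 -0.381  2.208 -0.915  0.285  0.58 ] [-0.0072678  -1.28164405  0.07244141]
```

Emit:
step_arm:
  motion: [0.8,0,0,0,0,0,0.8,0,0,0,0,0,0,0,0,0,0,0,0,0,0,0,0,0]

```text
clock: 14.5
tool_pos: [529.5, 96.2, 38.1]
ee_rot: [1.782, 1.42, -1.17]
contact_force: [0.2, 0.3, 0.5]
grip_width: 51.0
```

```bash
python3 - <<'E'
from h import *
delta(*pick()); print(r.observe()["joints"].round(3),r.observe()["contact_force"])
import cv2
for n in("side","top"): 
    im=cams.read_camera(n); c=im[215:305,270:390] if n=="side" else im[205:295,255:375]
    cv2.imwrite(f"pics/{n}8.png",cv2.resize(c[:,:,::-1],None,fx=6,fy=6,interpolation=cv2.INTER_CUBIC))
E
```

```text
turn(deg,tool) [ 0.05 -0.08 -0.19] 0.2 rows 1.0
shift cm in new frame [-0.07 -0.05  0.12] in old [-0.07 -0.05  0.12] 1.0
[ 0.277  0.764 -0.415  2.209 -0.934  0.24   0.596] [0.24093864 0.27427032 0.4990078 ]
```

View pics/side8.png

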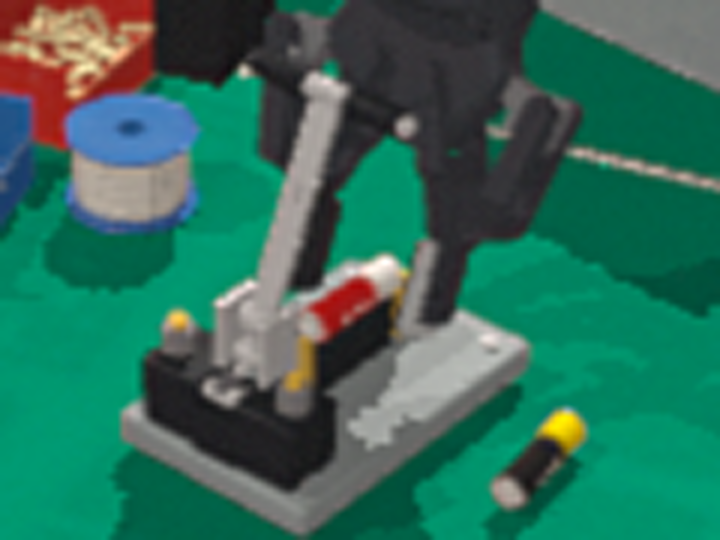

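View pics/top8.png

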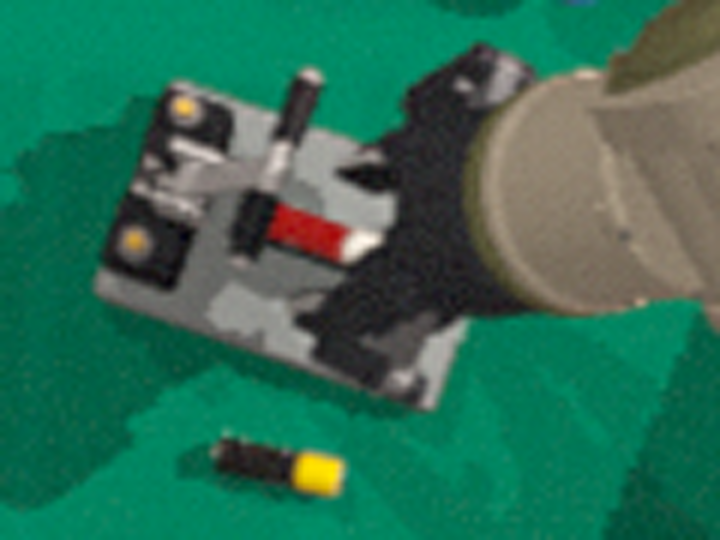

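Emit:
step_arm:
  motion: [0,0,0,0,0,0,0,0,0,0,0,0,0,0,0,0,0,0,0,0,0,0,0,0,0,0,0,0,0,0,0,0,0,0,0,0]
  gripper: -1
  grip_force: 40

```text
clock: 15.2
tool_pos: [530.2, 96.1, 38.5]
ee_rot: [1.783, 1.419, -1.169]
contact_force: [0.7, -1.9, 5.4]
grip_width: 15.3
```

```bash
python3 - <<'E'
from h import *
o=r.observe();R=Ro.from_rotvec(o["ee_rot"]).as_matrix()
print("up1cm",(R.T@Z).round(3),"-TX",(R.T@-TX).round(3),(R.T@TY).round(3))
import cv2
for n in("side",): 
    im=cams.read_camera(n); c=im[215:305,270:390] if n=="side" else im[205:295,255:375]
    cv2.imwrite(f"pics/{n}9.png",cv2.resize(c[:,:,::-1],None,fx=6,fy=6,interpolation=cv2.INTER_CUBIC))
E
```

```text
up1cm [-0.887 -0.082 -0.453] -TX [-0.455  0.001  0.89 ] [ 0.073 -0.997  0.038]
```

View pics/side9.png

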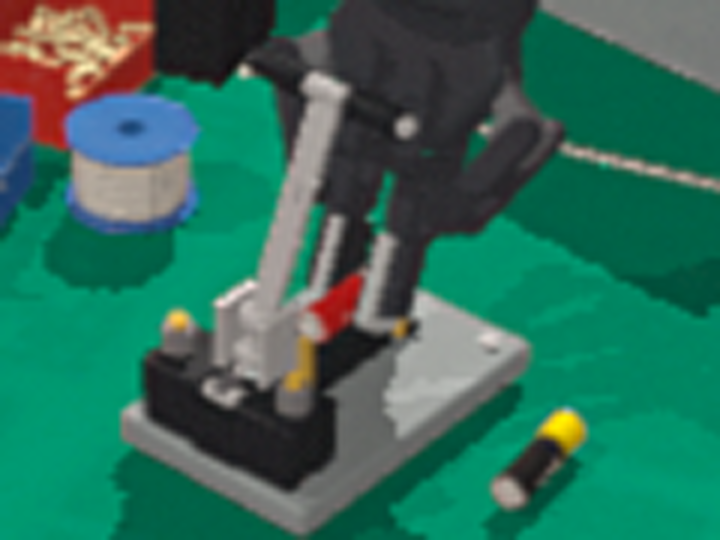

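Emit:
step_arm:
  motion: [-0.44,-0.04,-0.23,0,0,0,-0.44,-0.04,-0.23,0,0,0,-0.44,-0.04,-0.23,0,0,0,-0.44,-0.04,-0.23,0,0,0,-1.5,0,0,0,0,0,-2.5,0,0,0,0,0,-2.5,0,0,0,0,0,-2.5,0,0,0,0,0,-2.5,0,0,0,0,0,0,0,0,0,0,0]

```text
clock: 16.25
tool_pos: [524.4, 42.6, 162.9]
ee_rot: [1.784, 1.415, -1.167]
contact_force: [0.0, -0.8, -0.6]
grip_width: 15.5
```

```bash
python3 - <<'E'
from h import *
o=r.observe();print(o["joints"].round(2))
import cv2
for n in("side","top"): 
    im=cams.read_camera(n); c=im[190:305,270:420] if n=="side" else im[190:305,255:405]
    cv2.imwrite(f"pics/{n}10.png",cv2.resize(c[:,:,::-1],None,fx=5,fy=5,interpolation=cv2.INTER_CUBIC))
E
```

```text
[ 0.23  0.51 -0.18  2.16 -0.75  0.58  0.43]
```

View pics/side10.png

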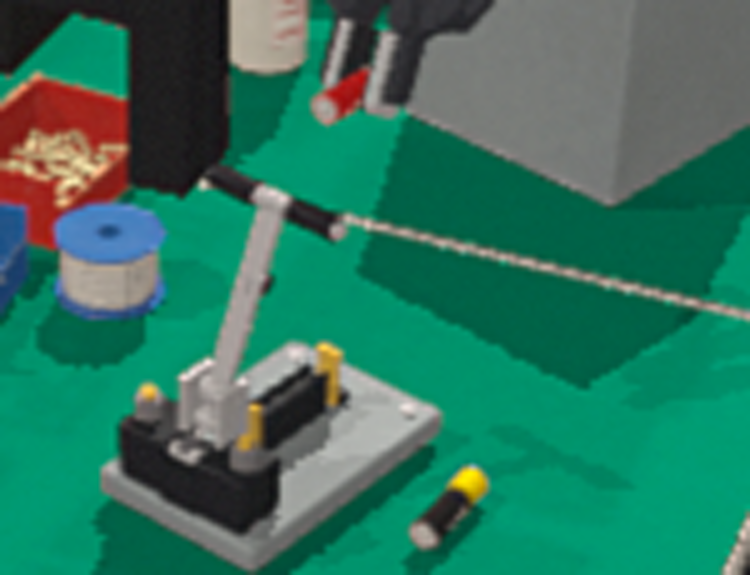

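View pics/top10.png

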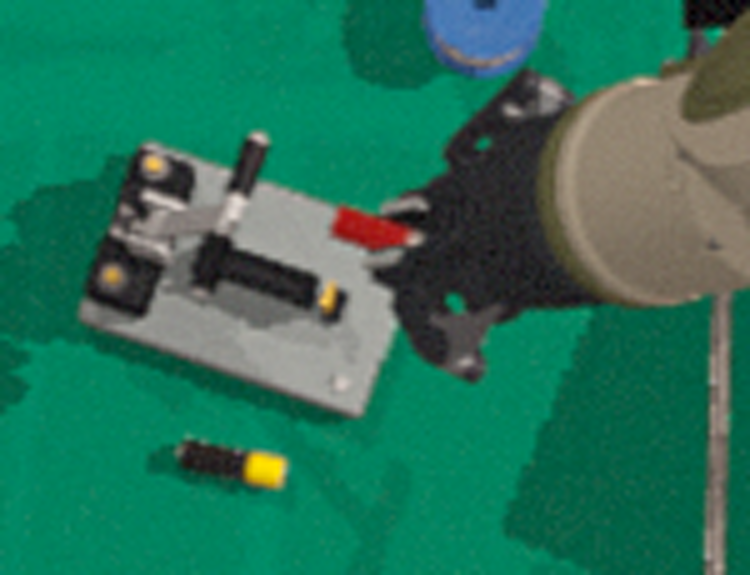

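```bash
python3 - <<'E'
from h import *
np.set_printoptions(precision=1,suppress=True)
e=tri((322.4,234.4),(335,211.6));o=r.observe();R=Ro.from_rotvec(o["ee_rot"]).as_matrix()
print(e,proj("top",e),proj("side",e)); print("rear end in tool",R.T@(e-o["tool_pos"]),"TX in tool",R.T@TX)
print("center in tool",R.T@(e-25*TX-o["tool_pos"]))
E
```

```text
[529.2  64.1 172.4] (np.float64(322.3134996245984), np.float64(233.95375372704942)) (np.float64(335.4138108095434), np.float64(211.71525313501635))
rear end in tool [ -0.8  -1.  -23.8] TX in tool [ 0.5 -0.  -0.9]
center in tool [-12.2  -1.   -1.6]
```

```bash
cat >> h.py <<'E'
KA=tilt(KX,55); KR=mk(KA,-KY); KP=-KR[:,2]
def post(depth,p=-1.6,y=0): return THR+depth*KA+p*KP+y*KY, KR
E
python3 - <<'E'
from h import *
print(KP)
o=r.observe();R=Ro.from_rotvec(o["ee_rot"]).as_matrix()
print("up17",(R.T@Z*17).round(2))
p0=o["tool_pos"]+170*Z
P,_=post(-90); Q=P.copy();Q[2]=330
delta(Q,KR,p=p0); print("down",(KR.T@(P-Q)/10).round(2),P)
E
```

```text
[0.20555141 0.53547973 0.81915204]
up17 [-15.09  -1.39  -7.71]
turn(deg,tool) [ 0.83 28.11  7.02] 29.0 rows 4.0
shift cm in new frame [-36.26   9.7   25.48] in old [-20.83   5.64  39.9 ] 454.0
down [10.08 -0.   14.39] [ 455.29496288 -404.36314788  154.311236  ]
```

Emit:
step_arm:
  motion: [-3.77,-0.35,-1.93,0,0,0,-3.77,-0.35,-1.93,0,0,0,-3.77,-0.35,-1.93,0,0,0,-3.77,-0.35,-1.93,0,0,0,0,0,0,0.2,7.0,1.75,0,0,0,0.2,7.0,1.75,0,0,0,0.2,7.0,1.75,0,0,0,0.2,7.0,1.75,-3.6,1,2.55,0,0,0,-3.6,1,2.55,0,0,0,-3.6,1,2.55,0,0,0,-3.6,1,2.55,0,0,0,-3.6,1,2.55,0,0,0,-3.6,1,2.55,0,0,0,-3.6,1,2.55,0,0,0,-3.6,1,2.55,0,0,0,-3.6,1,2.55,0,0,0,-3.6,1,2.55,0,0,0,0,0,0,0,0,0,0,0,0,0,0,0]

```text
clock: 18.35
tool_pos: [470.3, -403.4, 355.3]
ee_rot: [2.154, 1.53, -0.813]
contact_force: [0.8, 0.6, 0.3]
grip_width: 15.3
```

```bash
python3 - <<'E'
from h import *
print(r.observe()["joints"].round(2))
delta(*post(-90))
E
```

```text
[ 1.03  0.63 -0.14  1.52 -0.61  1.55  0.73]
turn(deg,tool) [-0.51  5.28  1.91] 5.6 rows 1.0
shift cm in new frame [11.01 -1.37 16.83] in old [12.55 -0.83 15.75] 202.0
```

Emit:
step_arm:
  motion: [0,0,0,-0.5,5.3,1.9,2.2,-0.27,3.37,0,0,0,2.2,-0.27,3.37,0,0,0,2.2,-0.27,3.37,0,0,0,2.2,-0.27,3.37,0,0,0,2.2,-0.27,3.37,0,0,0,0,0,0,0,0,0,0,0,0,0,0,0]

```text
clock: 19.15
tool_pos: [456.2, -403.4, 156.6]
ee_rot: [2.231, 1.536, -0.702]
contact_force: [-0.3, 0.6, -0.4]
grip_width: 15.2
```

```bash
python3 - <<'E'
from h import *
print(r.observe()["joints"].round(2))
delta(*post(-90))
import cv2
for n in("side","top"): 
    im=cams.read_camera(n);cv2.imwrite(f"pics/{n}11f.png",im[:,:,::-1]); c=im[120:240,330:490] if n=="side" else im[195:315,420:580]
    cv2.imwrite(f"pics/{n}11.png",cv2.resize(c[:,:,::-1],None,fx=5,fy=5,interpolation=cv2.INTER_CUBIC))
E
```

```text
[ 1.09  0.86 -0.17  1.66 -0.66  1.31  0.99]
turn(deg,tool) [ 0.09 -0.04  0.07] 0.1 rows 1.0
shift cm in new frame [ 0.04 -0.05  0.26] in old [ 0.04 -0.05  0.26] 3.0
```

View pics/side11.png

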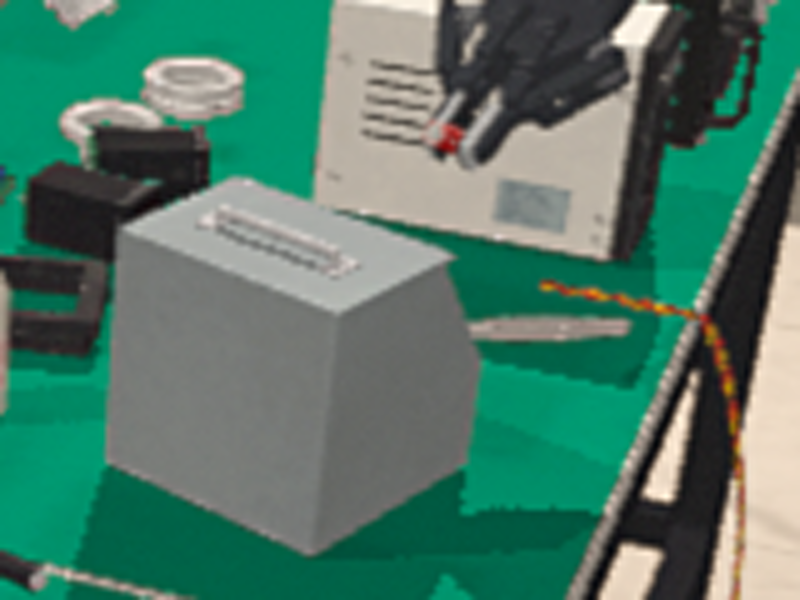

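View pics/top11.png

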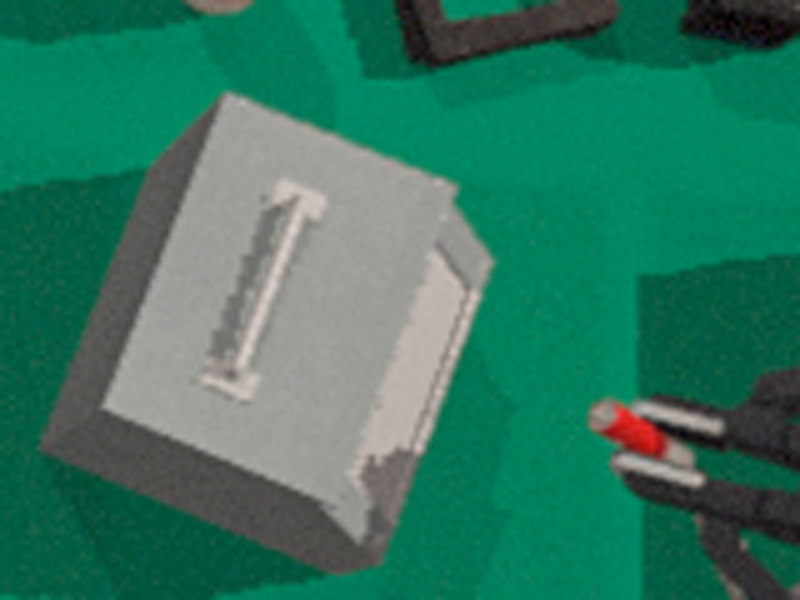

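```bash
python3 - <<'E'
from h import *
np.set_printoptions(precision=1,suppress=True)
for s in(55,-55):
    q=np.array(proj("top",THR-33*KP+s*KY)); print("sill",q,"in zt2 crop",(q-[420,205])*5.4)
    q=np.array(proj("top",THR+33*KP+s*KY)); print("upper",(q-[420,205])*5.4)
o=r.observe();R=Ro.from_rotvec(o["ee_rot"]).as_matrix();p=o["tool_pos"]
for v in([-1,-1,-24],[-12,-1,-2],[-23,-1,20.6]):
    w=p+R@np.array(v);print("cell",(np.array(proj("top",w))-[420,195])*5,(np.array(proj("side",w))-[330,120])*5)
print((np.array(proj("top",p))-[420,195])*5)
e=tri((605/5+420,417/5+195),(447/5+330,138/5+120));print(R.T@(e-p))
E
```

```text
sill [497.8 298.8] in zt2 crop [420.3 506.3]
upper [372.1 454.3]
sill [515.  254.2] in zt2 crop [513.2 265.9]
upper [469.5 205.1]
cell [608.5 415.8] [436.2 127. ]
cell [647.1 440.5] [455.4 136.5]
cell [685.5 465.2] [474.2 146.3]
[620.4 432.2]
[  0.5  -3.6 -17.9]
```

Emit:
step_arm:
  motion: [2,-0.05,0.15,0,0,0,2,0,0.15,0,0,0,2,0,0,0,0,0,1.5,0,0,0,0,0,0,0,0,0,0,0,0,0,0,0,0,0]

```text
clock: 19.85
tool_pos: [476.7, -349.7, 111.5]
ee_rot: [2.229, 1.532, -0.704]
contact_force: [-0.4, -0.5, -0.3]
grip_width: 15.4
```

```bash
python3 - <<'E'
from h import *
delta(*post(-15))
import cv2
for n in("side","top"): 
    im=cams.read_camera(n); c=im[120:240,330:490] if n=="side" else im[195:315,420:580]
    cv2.imwrite(f"pics/{n}12.png",cv2.resize(c[:,:,::-1],None,fx=5,fy=5,interpolation=cv2.INTER_CUBIC))
E
```

```text
turn(deg,tool) [ 0.16  0.17 -0.05] 0.2 rows 1.0
shift cm in new frame [ 0.23 -0.04 -0.14] in old [ 0.23 -0.04 -0.14] 3.0
```

View pics/side12.png

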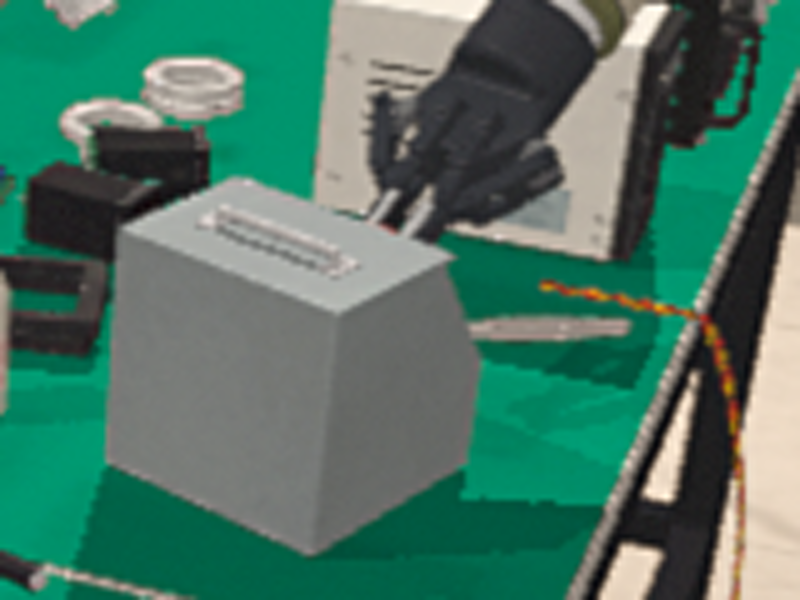

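View pics/top12.png

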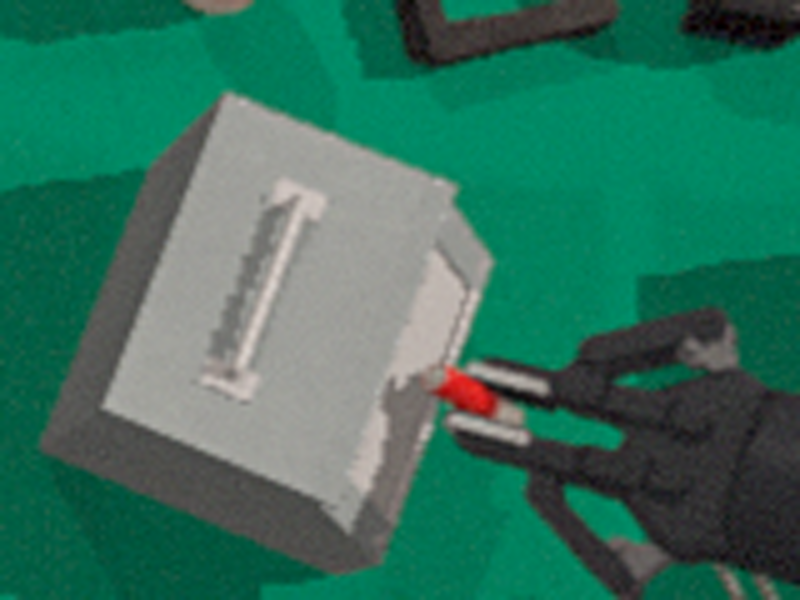

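Emit:
step_arm:
  motion: [0.7,0,-0.1,0,0,0,0.7,0,0,0,0,0,0.7,0,0,0,0,0,0.7,0,0,0,0,0,0,0,0,0,0,0]

```text
clock: 20.45
tool_pos: [484.9, -326.9, 94.2]
ee_rot: [2.23, 1.533, -0.706]
contact_force: [-0.0, -3.7, -1.9]
grip_width: 15.0
```

```bash
python3 - <<'E'
from h import *
delta(*post(50))
import cv2
for n in("top",): 
    im=cams.read_camera(n); c=im[120:240,330:490] if n=="side" else im[195:315,420:580]
    cv2.imwrite(f"pics/{n}13.png",cv2.resize(c[:,:,::-1],None,fx=5,fy=5,interpolation=cv2.INTER_CUBIC))
E
```

```text
turn(deg,tool) [ 0.08  0.17 -0.01] 0.2 rows 1.0
shift cm in new frame [ 3.76  0.01 -0.17] in old [ 3.76  0.01 -0.18] 38.0
```

View pics/top13.png

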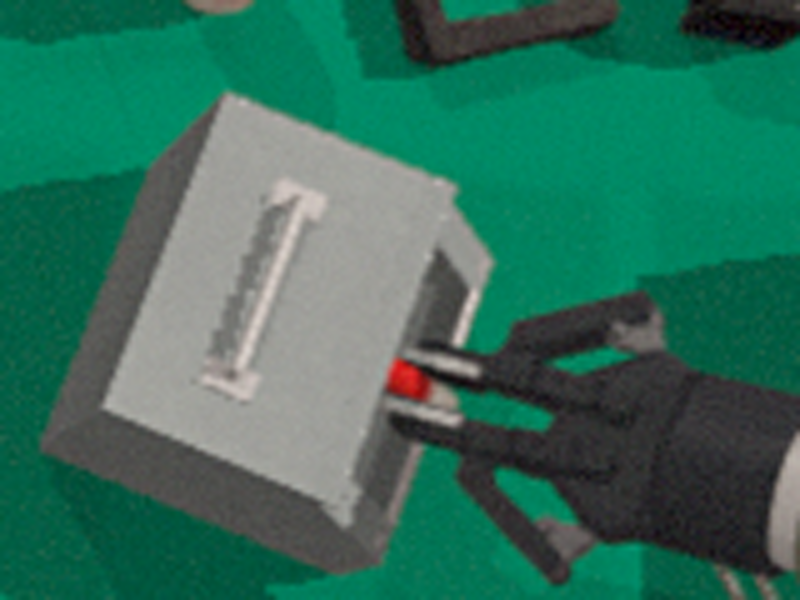

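Emit:
step_arm:
  motion: [0.8,0,0,0,0,0,0.8,0,0,0,0,0,0,0,0,0,0,0]

```text
clock: 20.8
tool_pos: [489.6, -314.3, 85.3]
ee_rot: [2.23, 1.534, -0.705]
contact_force: [-0.9, -3.1, -3.9]
grip_width: 15.3
```

Emit:
step_arm:
  motion: [0.8,0,0,0,0,0,0.8,0,0,0,0,0,0,0,0,0,0,0]

```text
clock: 21.1
tool_pos: [494.3, -301.7, 76.4]
ee_rot: [2.23, 1.535, -0.704]
contact_force: [0.6, -0.8, -2.6]
grip_width: 15.1
```

```bash
python3 - <<'E'
from h import *
delta(*post(50))
import cv2
for n in("top","side"): 
    im=cams.read_camera(n); c=im[120:240,330:490] if n=="side" else im[195:315,420:580]
    cv2.imwrite(f"pics/{n}14.png",cv2.resize(c[:,:,::-1],None,fx=5,fy=5,interpolation=cv2.INTER_CUBIC))
E
```

```text
turn(deg,tool) [0.09 0.06 0.05] 0.1 rows 1.0
shift cm in new frame [ 0.53  0.04 -0.08] in old [ 0.53  0.04 -0.08] 5.0
```

View pics/top14.png

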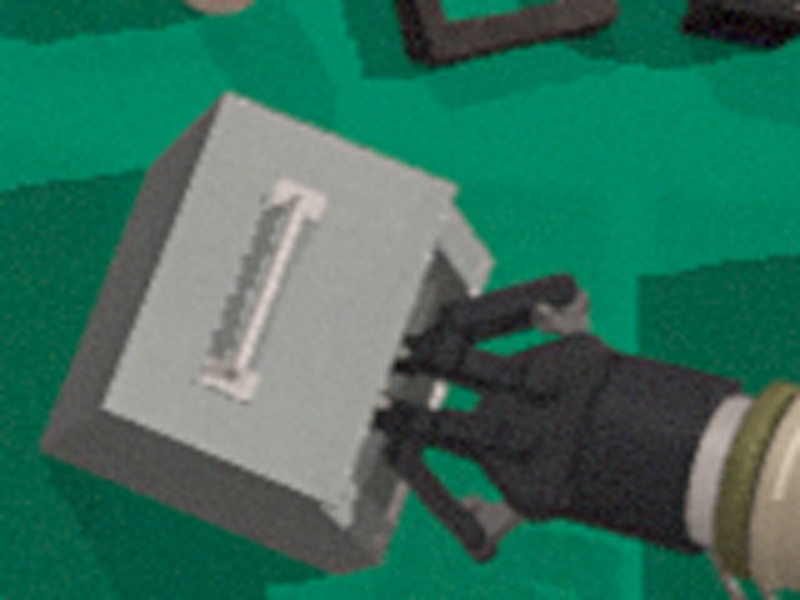

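View pics/side14.png

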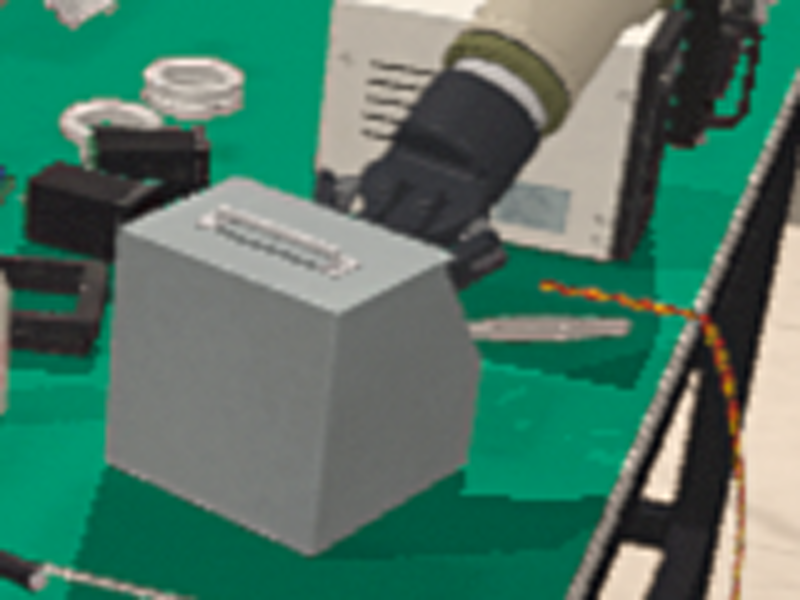

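Emit:
step_arm:
  motion: [0.7,0,0,0,0,0,0,0,0,0,0,0,0,0,0,0,0,0]

```text
clock: 21.5
tool_pos: [496.3, -297.0, 72.8]
ee_rot: [2.23, 1.534, -0.704]
contact_force: [1.1, -1.0, -3.7]
grip_width: 15.5
```

Emit:
step_arm:
  motion: [0,0,0,0,0,0,0,0,0,0,0,0,0,0,0,0,0,0,0,0,0,0,0,0,0,0,0,0,0,0,0,0,0,0,0,0,0,0,0,0,0,0]
  gripper: -0.15

```text
clock: 22.2
tool_pos: [496.3, -297.4, 72.9]
ee_rot: [2.23, 1.533, -0.704]
contact_force: [-0.3, -2.0, -0.6]
grip_width: 36.4
```

```bash
python3 - <<'E'
from h import *
delta(*post(50))
import cv2
for n in("top",): 
    im=cams.read_camera(n); c=im[120:240,330:490] if n=="side" else im[195:315,420:580]
    cv2.imwrite(f"pics/{n}15.png",cv2.resize(c[:,:,::-1],None,fx=5,fy=5,interpolation=cv2.INTER_CUBIC))
E
```

```text
turn(deg,tool) [ 0.1   0.11 -0.03] 0.2 rows 1.0
shift cm in new frame [-0.05  0.   -0.1 ] in old [-0.05  0.   -0.1 ] 1.0
```

View pics/top15.png

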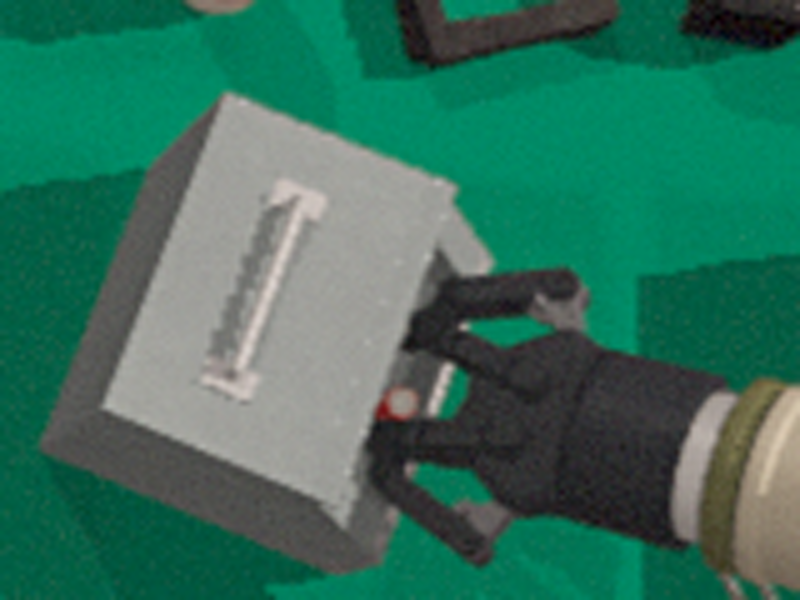

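```bash
python3 - <<'E'
from h import *
for z in(57,80,100):
    q=onz("top",500.4,275.4,z);d=q-TIN;print(z,q.round(1),"tin x,y",(d@KX).round(1),(d@KY).round(1))
print(r.observe()["tool_pos"])
E
```

```text
57 [ 479.6 -344.9   57. ] tin x,y -61.9 -1.4
80 [ 476.1 -337.8   80. ] tin x,y -56.5 4.4
100 [ 473.1 -331.6  100. ] tin x,y -51.8 9.5
[ 496.23831423 -297.40257919   72.81937811]
```

```bash
python3 - <<'E'
from h import *
for z in(57,7): print(((np.array(proj("top",np.array([479.6,-344.9,z])))-[420,195])*5).round(1))
import cv2
im=cams.read_camera("top"); c=im[260:290,485:525]
cv2.imwrite("pics/t16.png",cv2.resize(c[:,:,::-1],None,fx=20,fy=20,interpolation=cv2.INTER_CUBIC))
E
```

```text
[402. 402.]
[369.4 416.1]
```

View pics/t16.png

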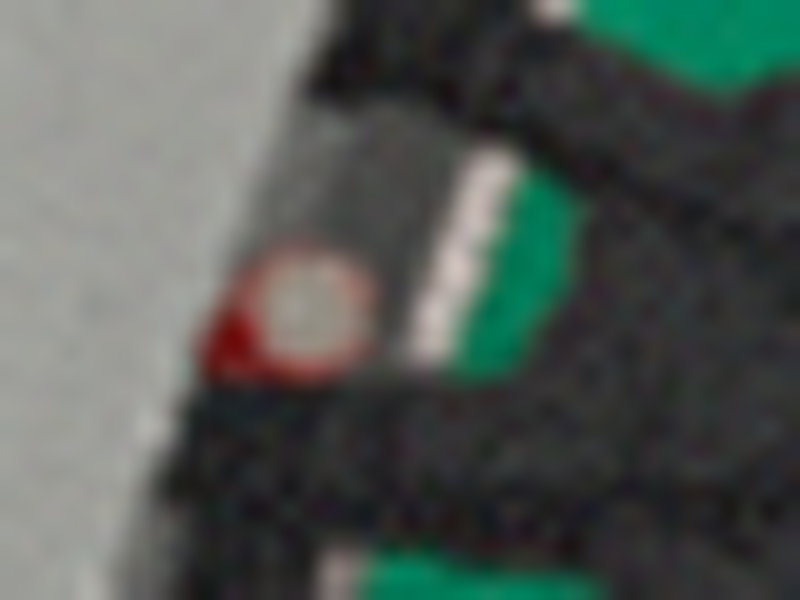

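The freed cell stands upright on the tin floor by the front wall. Its end shows at (402,402), and its side runs the way a vertical cell's would. The fingertips and the flap's arc both stay above it, so I'll withdraw along the tool axis.

Emit:
step_arm:
  motion: [-0.5,0,0,0,0,0,-1,0,0,0,0,0,-1.5,0,0,0,0,0,-1.5,0,0,0,0,0,-1.5,0,0,0,0,0,-1.5,0,0,0,0,0,-2.5,0,0,0,0,0,-4,0,0,0,0,0,-4,0,0,0,0,0,-4,0,0,0,0,0,0,0,0,0,0,0,0,0,0,0,0,0]

```text
clock: 23.5
tool_pos: [431.0, -466.4, 200.1]
ee_rot: [2.231, 1.531, -0.705]
contact_force: [-0.2, 0.0, -0.2]
grip_width: 36.0
```

```bash
python3 - <<'E'
from h import *
import cv2
for n in("top","side"): 
    im=cams.read_camera(n);cv2.imwrite(f"pics/{n}17f.png",im[:,:,::-1]); c=im[120:240,330:490] if n=="side" else im[195:315,420:580]
    cv2.imwrite(f"pics/{n}17.png",cv2.resize(c[:,:,::-1],None,fx=5,fy=5,interpolation=cv2.INTER_CUBIC))
E
```

```text
(no output)
```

View pics/top17.png

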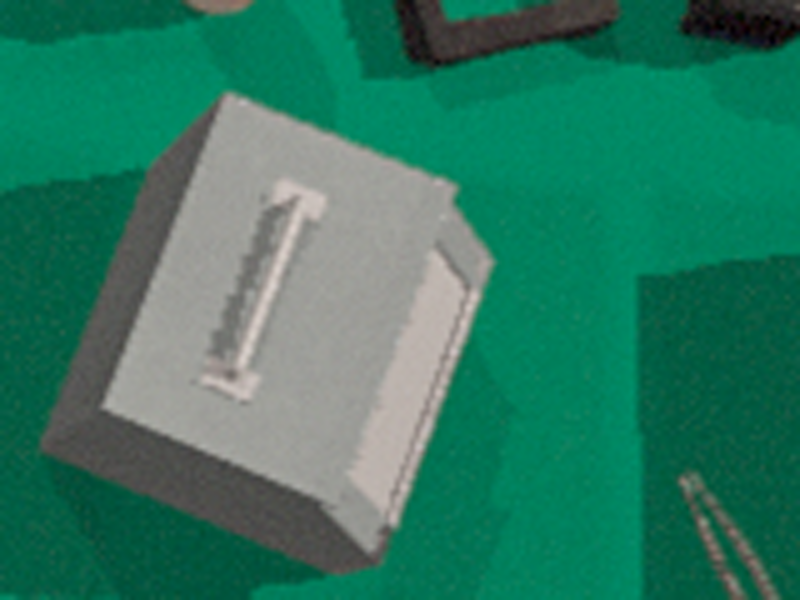

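View pics/side17f.png

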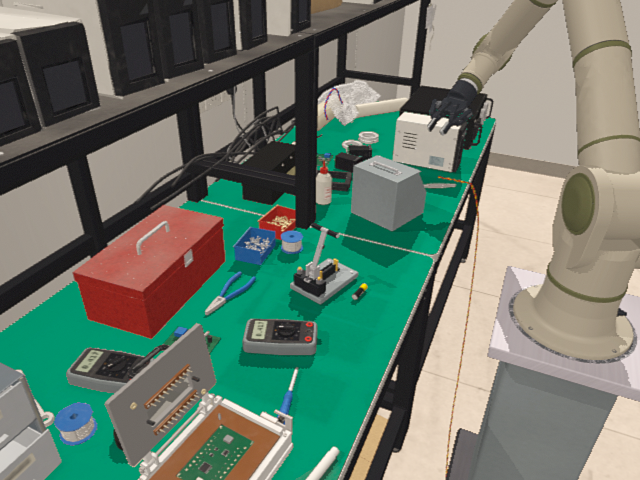

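View pics/top17f.png

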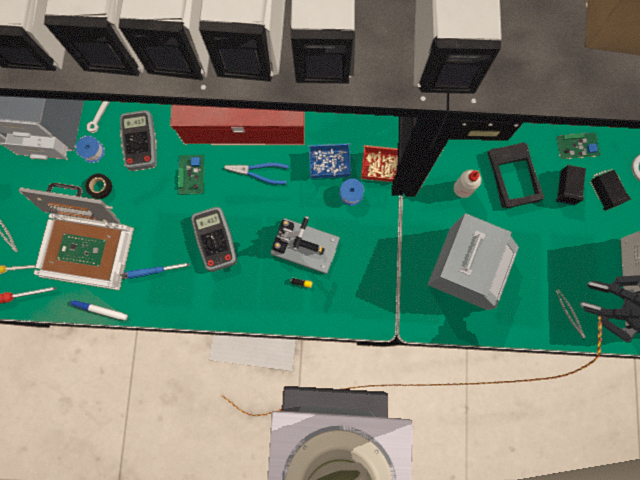

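Emit:
step_arm:
  motion: [-2.3,0,-3.3,0,0,0,-2.3,0,-3.3,0,0,0,0,0,0,0,0,0,0,0,0,0,0,0,0,0,0,0,0,0]

```text
clock: 24.1
tool_pos: [431.7, -464.0, 278.7]
ee_rot: [2.231, 1.536, -0.704]
contact_force: [0.2, 0.3, 0.0]
grip_width: 36.1
```

```bash
python3 - <<'E'
from h import *
import cv2
im=cams.read_camera("top").astype(int); a=cv2.imread("pics/top0.png")[:,:,::-1].astype(int)
d=np.abs(im-a).max(2)>50
for n,(x0,y0,x1,y1) in dict(tin=(425,210,520,312),fresh=(285,276,318,292),spool=(335,175,368,206),meter=(188,203,238,272),driver=(118,258,190,282)).items(): print(n,d[y0:y1,x0:x1].sum())
print(r.observe()["contact_force"].round(2),r.observe()["clock"])
r.sign_off()
E
```

```text
tin 0
fresh 0
spool 0
meter 0
driver 0
[-0.72 -0.02 -1.13] 24.15
the job is handed in; nothing more can be done
```

The spent battery is in the tin and the job is handed in at 24.2 s of the 67 s allowed; sign-off gives no verdict.

I pinched the cross-bar and swung the hold-down arm up until it held itself, then gripped the cell from a tilted approach and lifted it out. I pushed it through the flap until the fingertips were about 50 mm inside, let go, and withdrew.

**Last checks**
- **Flap and tin:** the last pictures show the flap shut. The top view of the tin shows no change from the start.
- **Hold-down arm:** it stands open by itself. Its bar measured 15.4 mm behind the cradle's middle, against 15 mm when fully open.
- **Other items:** the other battery, spool, multimeter and screwdriver all look unchanged from the start.
- **Robot:** only about 1 N on the tool at the end, so it is touching nothing.
- **Cell in the tin:** before I withdrew, it looked to be standing on end on the tin floor by the front wall. I judged that from one view only, and once the flap shut it could not be seen again.

**What did not go to plan**
- **Bar position:** it lay about 3 mm farther along the cradle than the cameras said.
- **First approach to the cell:** a 45° tilt ran two wrist joints close to their range limits. I changed to 27° with a small sideways lean.

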